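# Move a left-hand-threaded filter housing to the standby port

## Task

Change over the bench filter: stand the fresh white cartridge on the empty standby port, unscrew the steel filter housing from the duty port - it has a left-hand thread, so it loosens clockwise seen from above and tightens anticlockwise - then put it over the fresh cartridge and screw it fully home on the standby port. Leave the spent cartridge standing on the duty port and everything else where it stands.

Things in the scene. Friction and masses are not known exactly. Their poses are not given: they have to be found in the camera images.
- housing_wing (a point): (All sizes in mm.) Steel filter housing, a hollow shell closed on top, open below: outer diameter 74, inner 66, 90 tall, 0.35 kg; starts home on the duty port over the spent cartridge. On its roof is a wing grip, a flat bar 60 long (housing x), 22 thick (y), 28 high. The point is the wing's centre, 104 above the housing's foot, 14 above the roof; z up. A half turn of housing or port changes nothing.
- housing_pin (a point): one of the housing's two round pins (diameter 10, axis 6 above the foot), which stick out of the shell in line with the wing at +x and -x, reaching 48 from the axis. The point is the middle of the +x pin, 42 from the axis, on its centre line.
- port_duty: port that holds the housing at first: black round fixture 128 across, fixed to the bench, place and yaw varying. Origin: centre of its underside, z up. Grey boss in the middle (diameter 62, top 40 high, chamfered); on it a spigot (diameter 34, top 52 high) over which a cartridge stands, foot at 40. Home, the housing's foot is 24 high (wing centre 128), its wing along the port's x.
- duty_gap (a point): one of two opposite gaps in the duty port's black left-hand thread claws (radius 40 to 59, tops at most 53 high): 2.09 rad clockwise from the port's x, 47 out, 40 high. Turned clockwise from above, the pins climb 10 evenly in 2.09 rad from home to the gaps; only there, give or take 0.2 rad, can they lift out. A stop ends the turn. It turns easily; play 2 up and down, 2 sideways.
- port_standby: the empty port, the same in all ways as the duty port, fixed at another place and yaw. Origin: centre of its underside, z up. Two short capped fittings stick out of it, and of the duty port, at +x and -x (19 high, 59 to 73 from the axis): the wing is in line with them when the housing is home, foot 24 high.
- standby_gap (a point): one of two opposite gaps in the standby port's thread claws, 2.09 rad clockwise from the port's x, 47 out, 40 high. With the pins over the gaps (to 0.2 rad) lower the housing till they land: foot 34 high, wing centre 138. Then turn it anticlockwise from above 2.09 rad to the end stop, while it sinks 10 evenly.
- fresh_mid (a point): fresh filter cartridge: plain white hollow cylinder, diameter 50, 62 tall, closed on top, open below (bore 40 wide), 0.12 kg, standing upright on the bench among other things. The point is its centre, 31 above its foot; z up.
- spent_mid (a point): spent cartridge, the same as the fresh one, standing on the duty port's spigot inside the housing (centre 71 high). The point is its centre.
- bottle_mid (a point): bystander: amber bottle, diameter 60, 145 tall; the point is half-way up.
- beaker_mid (a point): bystander: clear beaker, 68 wide, 85 tall; the point is half-way up.
- jar_mid (a point): bystander: white jar with lid, diameter 66, 78 tall, wider than the cartridges; the point is half-way up.
- valve_mid (a point): bystander: spare black valve head, diameter 68, 58 tall; the point is half-way up.
- spanner: bystander: steel spanner 160 long lying flat on the bench at the left edge of the working area; origin at its middle.
Not all that is in view belongs to the job. What is shaped like the part that bears fresh_mid but pink or yellow is not meant.

How it is judged:
By the outcome, as a careful person would: the job done as asked, in the order asked, and still so for the second after the job is handed in, with the robot touching nothing.
It also fails if it takes over 64 s, if anything falls off the work surface, if the arm or the gripper's body presses on something with over 40 N, if the wrist force passes 120 N, or if a joint passes its speed limit or range.

## Robot

A 6-joint arm with a two-finger parallel gripper is mounted at the origin on the work surface. World frame = base frame: x ahead of the robot, y to its left, z up, the work surface at z = 0. Lengths are in m, angles in degrees, forces in N, time in s.
With the tool pointing down it reaches from about 0.35 to 0.875 m from the base axis. Payload 4.2 kg.
Tool frame: the origin (TCP) lies at the very end of the fingers, on their centre line; the grasp point (between the pads) lies 19 mm behind it; z points along the fingers, x is the direction in which the jaws open and shut, and the axes are right-handed (so a half turn about z gives the same grasp; the last joint's range is limited). The gripper opens to 87 mm and grips with 3 to 60 N. Pads are 19 mm wide; open, the fingers measure 117 mm over their backs; the gripper's body (75 mm by 190 mm) begins 51 mm behind the grasp point.
Start: joints at [90.161, 22.042, 0.453, 0, -68.411, -14.817], TCP at [0.158, 0.605, 0.223] pointing down, gripper open.
Joint ranges: [-179.83, 179.83], [-69.29, 118.12], [-61.27, 80.66], [-181.25, 117.63], [-171.15, -9.14], [-177.46, 177.46]. Speed limits (degrees/s): [159.86, 159.86, 180, 180, 180, 180].

## Interface

Orientations are given as a 3x3 rotation matrix whose columns are the frame's x, y, z axes.
In Python, from station import sense, capture, finish_job gives the robot as it stands.
- The arm moves only by the shell command python3 -m crank 'ROWS' [OPENING]. ROWS is JSON, a list of rows, each a list of 4 numbers: the shift along the tool's x, y, z in m, then the turn about the tool's z in rad. A call has 1 to 5 rows; each row shifts and turns the commanded pose from where the row before left it, along the tool's axes as they then stand; what a row does not reach is not made up. A row lasts 1/12 s, in which the tool goes at most 41.7 mm and 7.16 degrees, less where a joint would pass 70% of its speed; a pose out of reach is approached as far as the arm can. A call with a gripper value outside its range is refused whole. OPENING is the finger opening in m, from 0 to 0.087, set as the call begins (- or left out, the last holds). The fingers move at their own pace and stop on an object; the grip force is fixed at half the most. Time passes only in rows, so rows that do not move let the fingers close. It gives the time, the measured TCP pose, the force and the opening at its end, in the units of the state.
- sense(): the state, without advancing time (a new reading comes with each control period).
- capture(name): name is "side" or "top" or "wrist"; returns a dict with "pixels" (400x640x3 uint8, red, green, blue), "depth" (400x640 float32, m along the optical axis (not along the pixel's ray), 0 where there is no reading), "fx", "fy", "cx", "cy" (pixels), "k1" (the pictures are not rectified: a ray, as slopes to the right and down, at radius r is drawn at 1 + k1 r^2 times it, then the intrinsics apply), "world_from_camera" (4x4, takes a point from camera to world coordinates); the wrist camera has in their place "hand_eye" (4x4, takes a point from camera to tool coordinates, whose origin is the TCP and whose axes are the tool frame's). Camera axes: x right, y down, z forward; pixel columns grow to the right and rows downward; lengths in m; the calibration is good to about 2 mm. A picture is of the moment at which its call begins: read the wrist's pose just before it.
- finish_job(): hands the job in, once; it reports no verdict.
The state is a dict: "time_s": time; "joints": joint angles; "joint_velocities": joint speeds; "effort": joint torques, N m; "tcp_pos": TCP position; "ee_rot": TCP orientation; "wrist_force": force on the tool from outside, world axes, zero at the start; "moment": the same for the moment, N m; "gripper_width": opening from 0.0 (shut) to 1.0 (fully open).
Only numpy, scipy, OpenCV 4.12 (cv2) and the standard library are available. Lean on these libraries where they do the work, as an engineer would, in place of code of your own. Each camera call takes 0.05 s, during which the arm holds its last target.

## Working session

There is one attempt and no reset: what is moved stays moved. The work goes in short steps, Python scripts to look and compute and a shell command to move; the robot and the scene stay as the last step left them, time stands still between calls to the robot, and variables do not carry over. Pictures are saved under pics/ and viewed, and the job is handed in when it is done.

```bash
ls -la; mkdir -p pics; cat > look.py <<'E'
import cv2,sys
from station import sense,capture
import numpy as np, pickle
def grab(name,tag):
    s=sense(); c=capture(name); pickle.dump((s,c),open(f'{tag}.pkl','wb'))
    cv2.imwrite(f'pics/{tag}.png',c['pixels'][:,:,::-1]); return s,c
E
python3 - <<'E'
from look import *
print(sense())
for n in('top','side','wrist'):
    s,c=grab(n,n+'0'); print(n,{k:(np.round(v,3).tolist() if not np.isscalar(v) else v) for k,v in c.items() if k not in('pixels','depth')})
E
```

```text
total 12
drwxr-xr-x  3 agent agent 4096 Dec  6 14:17 .
drwxr-xr-x 23 root  root  4096 Dec  6 14:17 ..
drwxr-xr-x  2 agent agent 4096 Dec  6 14:17 pics
{'time_s': 0.0, 'joints': array([ 9.01612367e+01,  2.20891099e+01,  3.77465492e-01, -3.02459389e-02,
       -6.84102896e+01, -1.48157550e+01]), 'joint_velocities': array([-3.82743207e-02,  8.06313752e-03, -3.85161140e-05, -6.03300237e-02,
        1.53915504e-03, -2.38004614e-02]), 'effort': array([ 3.14760082e-04, -3.90665352e+01,  1.87407929e+01,  4.21967581e+00,
        1.09537400e-02, -1.99088918e-04]), 'tcp_pos': array([0.15795026, 0.60406951, 0.22145794]), 'ee_rot': array([[-2.53177936e-01, -9.67419608e-01, -4.84865060e-04],
       [-9.67417267e-01,  2.53178391e-01, -2.12947472e-03],
       [ 2.18285296e-03, -7.00691848e-05, -9.99997615e-01]]), 'wrist_force': array([ 0.07893548, -0.4266944 , -0.28239038]), 'moment': array([-0.00343706, -0.05316173, -0.02873475]), 'gripper_width': 1.001804558409201}
top {'fx': 512.9268769456091, 'fy': 512.9268769456091, 'cx': 334.3452453791879, 'cy': 203.55227947833146, 'k1': -0.15147921705605483, 'world_from_camera': [[-0.168, -0.965, 0.2, 0.298], [-0.986, 0.166, -0.028, 0.074], [-0.007, -0.202, -0.979, 1.179], [0.0, 0.0, 0.0, 1.0]]}
side {'fx': 383.6348887121794, 'fy': 383.6348887121794, 'cx': 321.096995618352, 'cy': 197.67359964928434, 'k1': -0.059715514606838396, 'world_from_camera': [[0.944, -0.254, 0.211, 0.338], [-0.331, -0.739, 0.587, -0.44], [0.007, -0.624, -0.782, 0.775], [0.0, 0.0, 0.0, 1.0]]}
wrist {'fx': 276.57867509894083, 'fy': 276.57867509894083, 'cx': 319.1636301107566, 'cy': 201.72048803338097, 'k1': 0.005415705771995304, 'hand_eye': [[1.0, 0.0, -0.0, 0.0], [-0.0, 0.959, 0.285, -0.079], [0.0, -0.285, 0.959, -0.163], [0.0, 0.0, 0.0, 1.0]]}
```

View pics/top0.png

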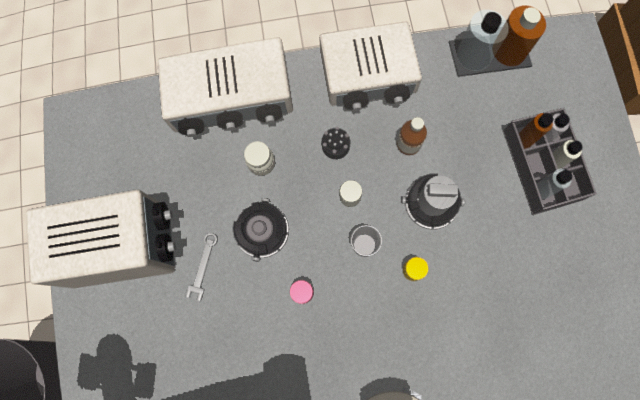

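View pics/side0.png

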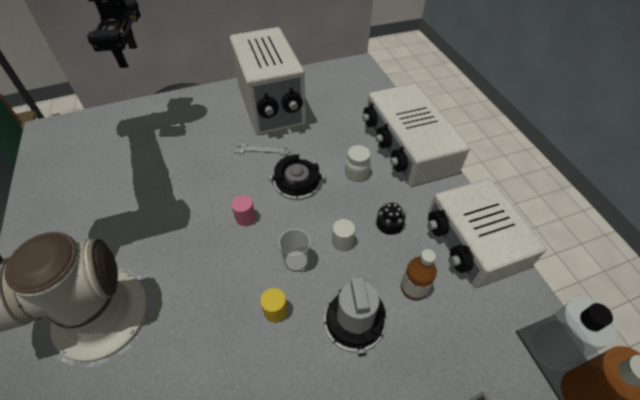

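View pics/wrist0.png

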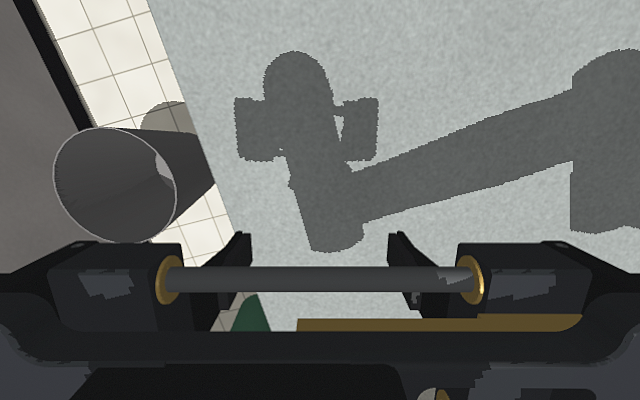

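Top view: duty port and housing are at about (433,200), the empty standby port at (262,229), and the spanner at (203,267). There are two white cylinders. The one at (351,192) is small and plain. The one at (258,156) is bigger, with a lid and neck, so it should be the jar. I'll confirm in a crop.

```bash
cat >> look.py <<'E'
def T(s,c):
    if 'world_from_camera' in c: return c['world_from_camera']
    M=np.eye(4); M[:3,:3]=s['ee_rot']; M[:3,3]=s['tcp_pos']; return M@c['hand_eye']
def K(c): return np.array([[c['fx'],0,c['cx']],[0,c['fy'],c['cy']],[0,0,1.]])
def rays(uv,s,c):
    p=cv2.undistortPoints(np.float64(uv).reshape(-1,1,2),K(c),np.array([c['k1'],0,0,0.])).reshape(-1,2)
    M=T(s,c); return M[:3,3], np.c_[p,np.ones(len(p))]@M[:3,:3].T
def onz(uv,z,s,c):
    o,d=rays(uv,s,c); return o+d*((z-o[2])/d[:,2])[:,None]
def cloud(s,c):
    v,u=np.mgrid[:400,:640]; uv=np.c_[u.ravel(),v.ravel()]
    o,d=rays(uv,s,c); M=T(s,c); return (o+d*c['depth'].reshape(-1,1)).reshape(400,640,3)
def load(tag): return pickle.load(open(tag+'.pkl','rb'))
def crop(c,x,y,w,h,f,out): cv2.imwrite(f'pics/{out}.png',cv2.resize(c['pixels'][y:y+h,x:x+w,::-1],None,fx=f,fy=f,interpolation=cv2.INTER_CUBIC))
E
python3 - <<'E'
from look import *
s,c=load('top0'); crop(c,220,110,260,190,3,'cropA')
P=cloud(s,c)
for n,uv in dict(fresh=(351,188),jar=(258,151),standby=(262,229),wing=(443,190),boss=(260,228),bench=(380,330)).items(): print(n,P[uv[1],uv[0]].round(4))
s,c=load('side0');crop(c,220,130,230,220,3,'cropB')
P=cloud(s,c)
for n,uv in dict(fresh=(343,228),jar=(358,154),wing=(360,293),boss=(297,171),bench=(210,330)).items(): print(n,P[uv[1],uv[0]].round(4))
E
```

```text
fresh [ 5.556e-01 -5.000e-04  5.930e-02]
jar [0.6713 0.1921 0.0778]
standby [0.4979 0.2105 0.055 ]
wing [ 0.5002 -0.1841  0.1407]
boss [0.5013 0.2149 0.0529]
bench [ 0.2343 -0.0122 -0.0031]
fresh [ 0.5482 -0.003   0.0619]
jar [0.6642 0.1895 0.0755]
wing [ 0.503  -0.1908  0.1409]
boss [0.504  0.2052 0.0513]
bench [ 0.2181 -0.1107 -0.001 ]
```

View pics/cropA.png

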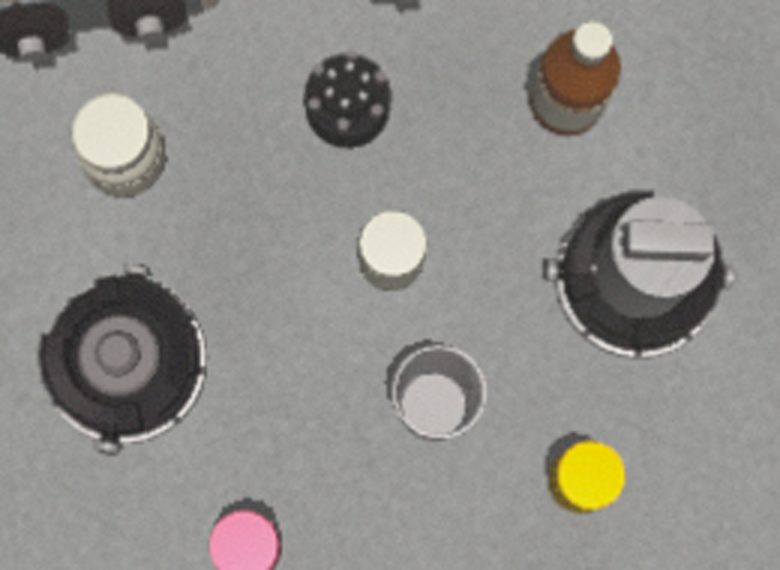

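View pics/cropB.png

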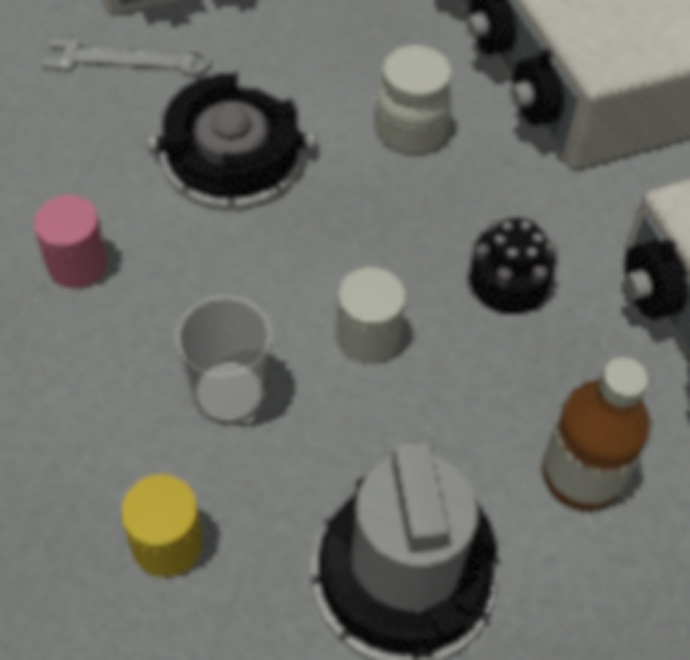

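In the crops the plain white cylinder at top (351,192), side (343,235), is the fresh cartridge. The jar at top (258,156) has a neck and lid and is wider, and the pink one (301,291) and yellow one (417,268) are decoys. Next I measure.

```bash
cat > meas.py <<'E'
from look import *
def circ_from(mask,z,s,c):
    v,u=np.nonzero(mask); cs,_=cv2.findContours(mask.astype(np.uint8),cv2.RETR_EXTERNAL,cv2.CHAIN_APPROX_NONE)
    k=max(cs,key=cv2.contourArea).reshape(-1,2)
    p=onz(k,z,s,c)[:,:2]
    A=np.c_[2*p,np.ones(len(p))]; x=np.linalg.lstsq(A,(p**2).sum(1),rcond=None)[0]
    return x[:2], 2*np.sqrt(x[2]+x[:2]@x[:2]), len(v)
E
python3 - <<'E'
from meas import *
for tag,boxes in (('top0',dict(fresh=(335,175,370,212),st=(225,190,300,268),wing=(420,170,470,215))),('side0',dict(fresh=(328,215,360,255),st=(265,145,330,205),wing=(330,270,390,340)))):
    s,c=load(tag); hsv=cv2.cvtColor(c['pixels'],cv2.COLOR_RGB2HSV); P=cloud(s,c)
    x0,y0,x1,y1=boxes['fresh']; v=hsv[:,:,2]; m=np.zeros((400,640),bool)
    sub=c['pixels'][y0:y1,x0:x1].astype(int); m[y0:y1,x0:x1]=(sub[...,2]>(185 if tag=='top0' else 150))&(sub[...,0]-sub[...,2]>5)
    print(tag,'fresh',*circ_from(m,.062,s,c))
    # wing: depth z>.125
    x0,y0,x1,y1=boxes['wing']; m=np.zeros((400,640),bool); m[y0:y1,x0:x1]=P[y0:y1,x0:x1,2]>.133
    vv,uu=np.nonzero(m); p=onz(np.c_[uu,vv],.142,s,c)[:,:2].astype(np.float32); r=cv2.minAreaRect(p*1000); print('wing',r,len(p))
    pp=p.mean(0); w,V=np.linalg.eigh(np.cov(p.T)); print(pp,np.degrees(np.arctan2(V[1,1],V[0,1])))
    x0,y0,x1,y1=boxes['st']; print('st crop vals')
    crop(c,x0,y0,x1-x0,y1-y0,8,'st_'+tag)
E
```

```text
top0 fresh [0.54921381 0.00152033] 0.04547947114285426 345
wing ((499.7821350097656, -179.59768676757812), (52.53143310546875, 69.14974975585938), 26.472423553466797) 322
[ 0.5019968  -0.18394889] 80.31547773392873
st crop vals
side0 fresh [ 0.54937129 -0.00249339] 0.04376307460307186 274
wing ((492.0860900878906, -200.84873962402344), (103.5007553100586, 102.76958465576172), 85.53961181640625) 439
[ 0.5011317  -0.19278722] 73.70187768347498
st crop vals
```

View pics/st_top0.png

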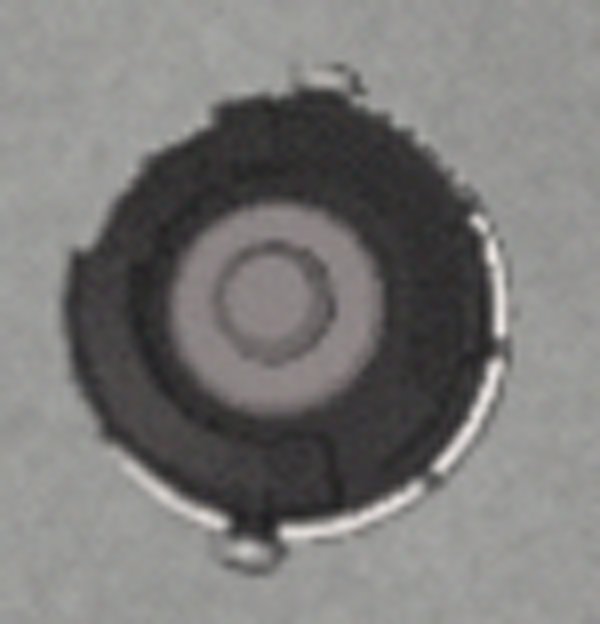

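```bash
cat > plan.py <<'E'
from look import *
def plan(x,y,z,yaw=None,s=None):
    """suggest shift in tool axes & turn; yaw = heading of tool x in deg"""
    s=s or sense(); R=s['ee_rot']; d=np.array([x,y,z])-s['tcp_pos']; t=R.T@d
    cy=np.degrees(np.arctan2(R[1,0],R[0,0])); turn=0
    if yaw is not None: turn=-((yaw-cy+180)%360-180)
    print('tcp',s['tcp_pos'].round(4),'yaw',round(cy,2),'j',s['joints'].round(1),'tilt',R[:2,2].round(4))
    print('tool shift mm',(t*1000).round(1),'turn rad',round(np.radians(turn),4),'rows>=',np.linalg.norm(t)/.0417,abs(turn)/7.16)
E
python3 - <<'E'
from plan import *
s,c=load('top0')
print('spigot',onz([(259.2,227.9)],.052,s,c),'boss',onz([(259.7,228.4)],.040,s,c),'fit',onz([(266.2,200),(256.3,258.5)],.015,s,c))
print('fits duty',onz([(403.2,199.5),(463.5,202)],.015,s,c),'beak',onz([(367,240)],.085,s,c),'valve',onz([(336,143)],.058,s,c), 'bottle',onz([(417,124)],.145,s,c))
plan(.43,.20,.25,-90)
E
```

```text
spigot [[0.50195773 0.21675232 0.052     ]] boss [[0.50281162 0.21731428 0.04      ]] fit [[0.57102984 0.19608741 0.015     ]
 [0.43979298 0.23805144 0.015     ]]
fits duty [[ 0.51823473 -0.11835506  0.015     ]
 [ 0.48840436 -0.25713568  0.015     ]] beak [[ 0.43083257 -0.0126841   0.085     ]] valve [[0.66613356 0.01475259 0.058     ]] bottle [[ 0.65077396 -0.15890312  0.145     ]]
tcp [0.158  0.6042 0.2217] yaw -104.66 j [ 90.2  22.1   0.4  -0.  -68.4 -14.8] tilt [-0.0003 -0.0016]
tool shift mm [ 322.3 -365.5  -27.7] turn rad -0.2559 rows>= 11.703456068354336 2.04815667710426
```

```bash
python3 -m crank '[[0.023,-0.026,-0.002,0],[0.023,-0.026,-0.002,0],[0.023,-0.026,-0.002,0],[0.023,-0.026,-0.002,0],[0.023,-0.026,-0.002,0]]' 0.087; python3 -m crank '[[0.023,-0.026,-0.002,0],[0.023,-0.026,-0.002,0],[0.023,-0.026,-0.002,0],[0.023,-0.026,-0.002,0],[0.023,-0.026,-0.002,0]]';python3 -m crank '[[0.023,-0.026,-0.002,0],[0.023,-0.026,-0.002,0],[0.023,-0.026,-0.002,0],[0.023,-0.026,-0.002,-0.12],[0,0,0,-0.12]]'; python3 - <<'E'
from plan import *
grab('wrist','w1')
plan(.48,.03,.20,-90)
E
```

```text
time_s: 0.57
tcp_pos: [0.2553, 0.4588, 0.2323]
ee_rot: [[-0.253, -0.968, -0.0], [-0.968, 0.253, -0.001], [0.001, 0.0, -1.0]]
wrist_force: [1.3, 0.1, 0.1]
gripper_width: 0.999
time_s: 0.98
tcp_pos: [0.3519, 0.3147, 0.2426]
ee_rot: [[-0.253, -0.968, -0.0], [-0.968, 0.253, 0.0], [0.0, 0.0, -1.0]]
wrist_force: [0.8, 0.7, -0.6]
gripper_width: 0.999
time_s: 1.4
tcp_pos: [0.4293, 0.1993, 0.2506]
ee_rot: [[-0.024, -1.0, 0.0], [-1.0, 0.024, -0.001], [0.001, -0.0, -1.0]]
wrist_force: [-0.0, -0.3, 1.1]
gripper_width: 0.999
tcp [0.4285 0.2007 0.2504] yaw -91.07 j [ 44.8   5.9 -17.3   0.  -66.9  44.1] tilt [-0.0002 -0.0002]
tool shift mm [169.7 -54.7  50.4] turn rad -0.0188 rows>= 4.443793502507791 0.15005616719115702
```

View pics/w1.png

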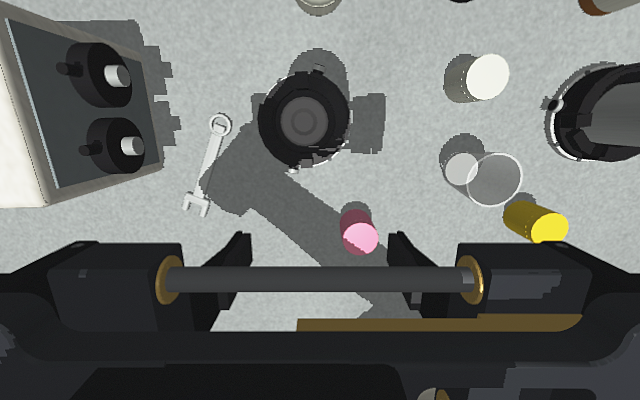

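The wrist picture shows the standby boss and spigot at (303,122), the fresh cartridge top at (488,77), the beaker at (494,180), pink at (360,238) and yellow at (549,228).

```bash
python3 - <<'E'
from meas import *
s,c=load('w1'); px=c['pixels'].astype(int); m=np.zeros((400,640),bool)
x0,y0,x1,y1=460,45,515,110; m[y0:y1,x0:x1]=px[y0:y1,x0:x1].min(2)>218
print('fresh',*circ_from(m,.062,s,c))
crop(c,240,50,130,130,6,'w1st')
E
```

```text
fresh [ 5.50738999e-01 -1.52132011e-04] 0.04755372947903804 1491
```

View pics/w1st.png

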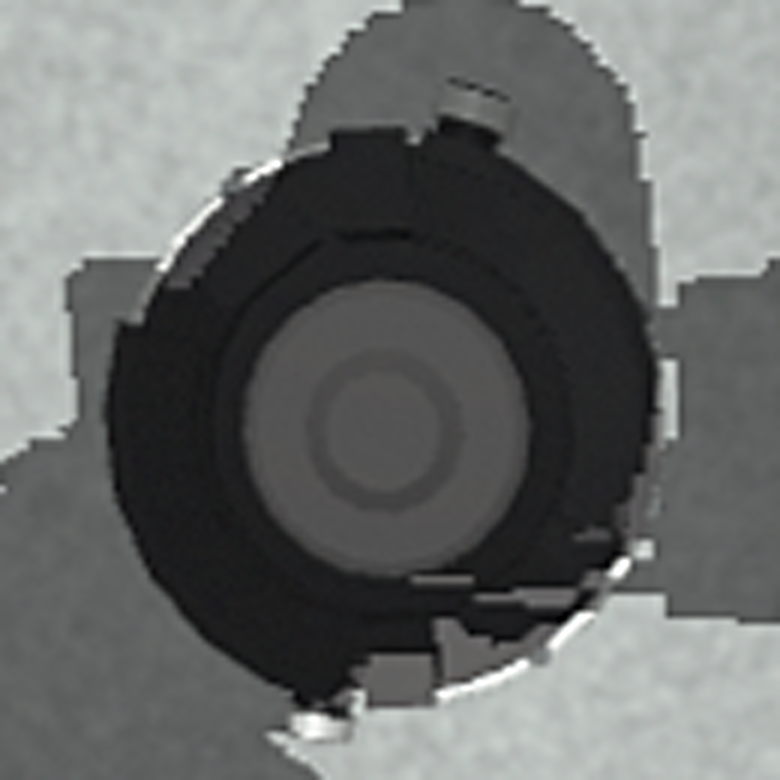

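```bash
python3 - <<'E'
from plan import *
s,c=load('w1')
g=lambda u,v:(u/6+240-.4,v/6+50-.4)
print('spig',onz([g(383,430)],.052,s,c),'boss',onz([g(386,425)],.036,s,c))
f=onz([g(475,103),g(322,722)],.012,s,c); d=f[0]-f[1]; print(f,f.mean(0),np.degrees(np.arctan2(d[1],d[0])),np.hypot(*d[:2]))
plan(.5505,-.0005,.15,-90)
E
```

```text
spig [[0.50632796 0.2166451  0.052     ]] boss [[0.50729131 0.2168148  0.036     ]]
[[0.57472431 0.19579879 0.012     ]
 [0.43815254 0.23640986 0.012     ]] [0.50643843 0.21610432 0.012     ] -16.560405129423298 0.14248194822205834
tcp [0.4285 0.2007 0.2504] yaw -91.07 j [ 44.8   5.9 -17.3   0.  -66.9  44.1] tilt [-0.0002 -0.0002]
tool shift mm [ 198.9 -125.7  100.4] turn rad -0.0188 rows>= 6.134981160897836 0.15005616719115702
```

```bash
python3 -m crank '[[0.025,-0.016,0.012,-0.02],[0.025,-0.016,0.012,0],[0.025,-0.016,0.012,0],[0.025,-0.016,0.012,0],[0.025,-0.016,0.012,0]]' && python3 -m crank '[[0.025,-0.016,0.012,0],[0.025,-0.015,0.012,0],[0.025,-0.015,0.012,0],[0,0,0,0]]'; python3 -c "
from plan import *
grab('wrist','w2');plan(.550,-.0005,.028,-90)"
```

```text
time_s: 1.87
tcp_pos: [0.5069, 0.0768, 0.1898]
ee_rot: [[-0.005, -1.0, -0.0], [-1.0, 0.005, 0.0], [-0.0, 0.0, -1.0]]
wrist_force: [0.4, 0.2, -1.1]
gripper_width: 1.002
time_s: 2.2
tcp_pos: [0.5524, -0.0006, 0.1511]
ee_rot: [[-0.01, -1.0, -0.005], [-1.0, 0.01, -0.001], [0.001, 0.005, -1.0]]
wrist_force: [0.4, 0.6, -0.7]
gripper_width: 0.999
tcp [0.552  0.0007 0.1522] yaw -90.52 j [ 16.9  18.7 -15.5  -0.  -56.   72.6] tilt [-0.0041 -0.001 ]
tool shift mm [  1.1   1.5 124.2] turn rad -0.009 rows>= 2.979284324505103 0.07193326677449188
```

View pics/w2.png

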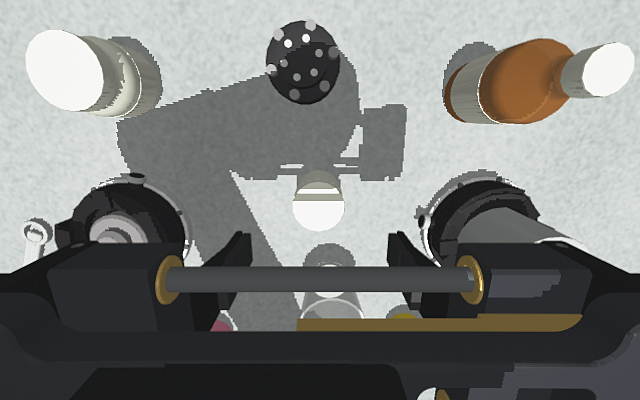

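The wrist view shows the fresh cartridge top at (318,208), midway between the fingers, with the neighbours clear. Descending.

```bash
python3 -m crank '[[0,0.001,0.03,0],[0,0.001,0.03,0],[0,0,0.03,0],[0,0,0.026,0],[0,0,0.008,0]]' && python3 -m crank '[[0,0,0,0]]' && python3 -m crank '[[0,0,0,0],[0,0,0,0],[0,0,0,0],[0,0,0,0],[0,0,0,0]]' 0.03; python3 -c "
from plan import *
plan(.550,-.0005,.028,-90);print(sense()['gripper_width']*87)"
```

```text
time_s: 2.67
tcp_pos: [0.5474, 0.0028, 0.0271]
ee_rot: [[-0.004, -1.0, -0.007], [-1.0, 0.004, -0.001], [0.001, 0.007, -1.0]]
wrist_force: [-0.5, 0.3, -1.0]
gripper_width: 1.002
time_s: 2.75
tcp_pos: [0.5487, 0.0028, 0.0287]
ee_rot: [[-0.003, -1.0, -0.005], [-1.0, 0.003, -0.001], [0.001, 0.005, -1.0]]
wrist_force: [-0.1, -1.3, 0.4]
gripper_width: 1.001
time_s: 3.17
tcp_pos: [0.551, 0.0024, 0.0316]
ee_rot: [[-0.004, -1.0, 0.002], [-1.0, 0.004, 0.001], [-0.001, -0.002, -1.0]]
wrist_force: [0.4, -0.2, -0.4]
gripper_width: 0.703
tcp [0.551  0.0024 0.0316] yaw -90.22 j [ 17.1  27.2 -23.3   0.  -39.4  72.7] tilt [0.0022 0.0006]
tool shift mm [2.9 0.9 3.6] turn rad -0.0038 rows>= 0.1128967019460755 0.030412101070411528
61.123986868885446
```

```bash
python3 -m crank '[[0,0,0,0],[0,0,0,0],[0,0,0,0],[0,0,0,0]]'; python3 -m crank '[[0,0,-0.01,0],[0,0,-0.03,0],[0,0,-0.03,0],[0,0,-0.03,0],[0,0,-0.01,0]]'; python3 -c "
from plan import *
plan(.505,.2165,.145,-90);print(sense()['gripper_width']*87)"
```

```text
time_s: 3.5
tcp_pos: [0.5504, 0.0021, 0.0309]
ee_rot: [[-0.004, -1.0, 0.0], [-1.0, 0.004, -0.0], [0.0, -0.0, -1.0]]
wrist_force: [-0.6, 0.2, 3.5]
gripper_width: 0.557
time_s: 3.92
tcp_pos: [0.5528, 0.0027, 0.1453]
ee_rot: [[-0.003, -1.0, 0.008], [-1.0, 0.003, 0.001], [-0.001, -0.008, -1.0]]
wrist_force: [1.0, -0.0, -0.9]
gripper_width: 0.555
tcp [0.5528 0.0027 0.1453] yaw -90.16 j [ 17.1  18.8 -16.5   0.1 -54.2  72.7] tilt [0.0082 0.0013]
tool shift mm [-2.137e+02  4.840e+01  2.000e-01] turn rad -0.0028 rows>= 5.254872604040881 0.022620822259379156
48.27535557127635
```

```bash
python3 -m crank '[[-0.02,0.013,0,0],[-0.035,0.022,0,0],[-0.035,0.022,0,0],[-0.035,0.022,0,0],[-0.035,0.022,0,0]]'; python3 -m crank '[[-0.035,0.022,0,0],[-0.019,0.010,0,0],[0,0,0,0],[0,0,0,0]]'; python3 -c "
from plan import *
grab('wrist','w3');plan(.505,.2165,.145,-90);print(sense()['gripper_width']*87)
s,c=load('w3');crop(c,220,80,200,170,4,'w3c')"
```

```text
time_s: 4.33
tcp_pos: [0.4482, 0.1634, 0.14]
ee_rot: [[-0.005, -1.0, -0.001], [-1.0, 0.005, -0.0], [0.0, 0.001, -1.0]]
wrist_force: [0.8, 0.1, -0.7]
gripper_width: 0.556
time_s: 4.67
tcp_pos: [0.4171, 0.2175, 0.1401]
ee_rot: [[-0.001, -1.0, -0.001], [-1.0, 0.001, -0.0], [0.0, 0.001, -1.0]]
wrist_force: [0.1, -1.0, -2.6]
gripper_width: 0.555
tcp [0.4176 0.2167 0.1401] yaw -90.16 j [ 47.3  11.9 -27.4  -0.  -50.8  42.6] tilt [-0.0009 -0.0006]
tool shift mm [ -0.1 -87.4  -5. ] turn rad -0.0028 rows>= 2.100290902331789 0.022360332680530958
48.64598968756348
```

View pics/w3.png

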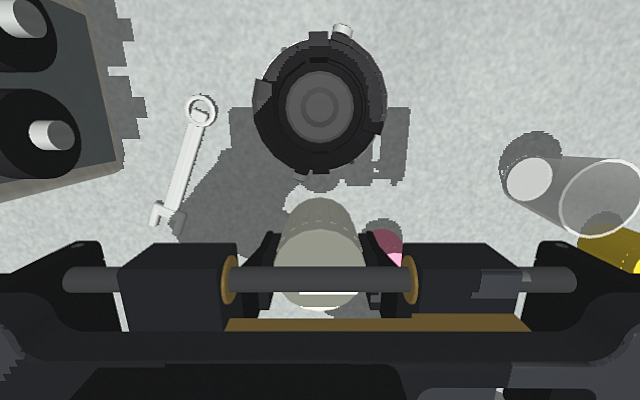

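View pics/w3c.png

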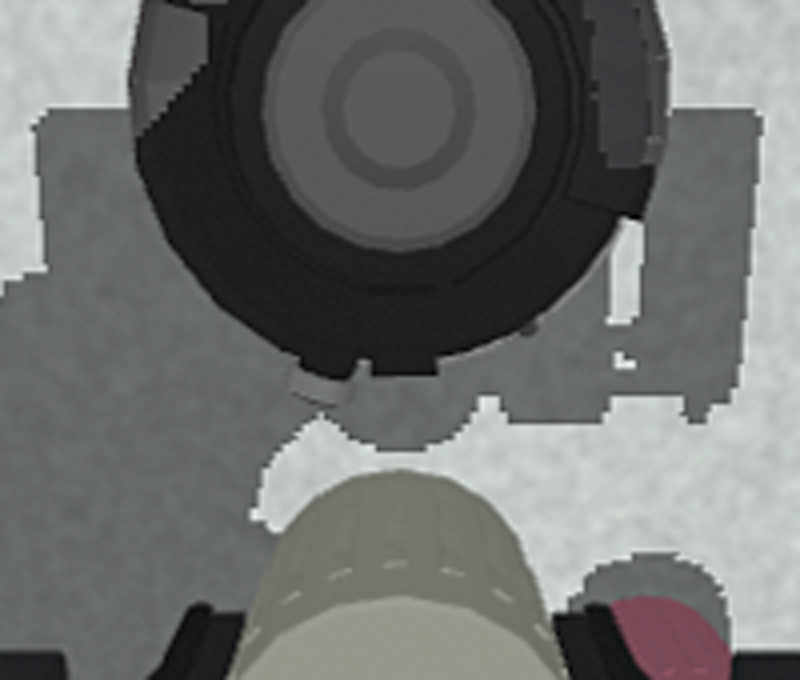

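```bash
python3 - <<'E'
from plan import *
s,c=load('w3')
print('spig',onz([(319.4,106.6)],.050,s,c),'boss',onz([(220+400/4-.4,80+115/4-.4)],.038,s,c))
f=onz([(342,32),(220+323/4-.4,80+385/4-.4)],.012,s,c); d=f[0]-f[1]; print(f,f.mean(0),np.degrees(np.arctan2(d[1],d[0])),np.hypot(*d[:2]))
crop(c,240,10,160,190,4,'w3d')
crop(c,250,190,140,130,5,'w3e')
E
```

```text
spig [[0.50636875 0.21668452 0.05      ]] boss [[0.50536458 0.21649175 0.038     ]]
[[0.57324305 0.19566798 0.012     ]
 [0.43800405 0.23703314 0.012     ]] [0.50562355 0.21635056 0.012     ] -17.00714948628445 0.14142370142177185
```

View pics/w3d.png

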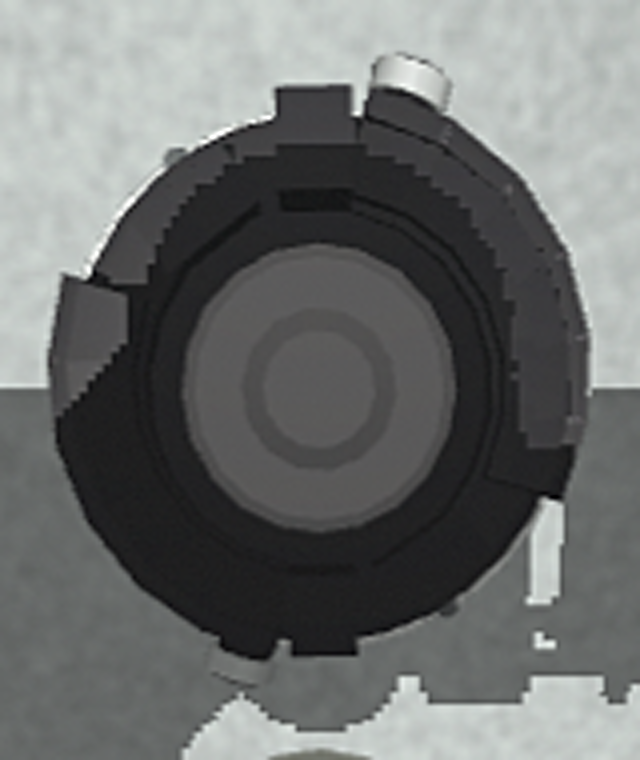

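View pics/w3e.png

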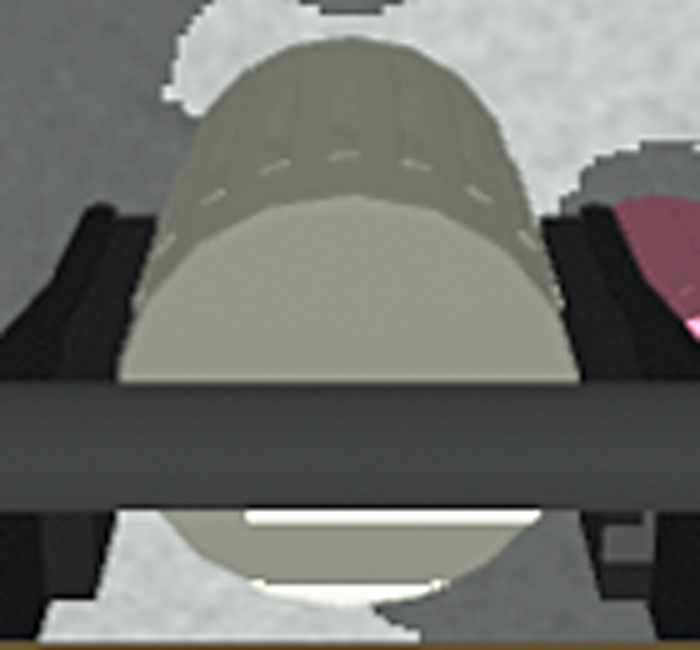

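```bash
python3 - <<'E'
from plan import *
s,c=load('w3')
z=s['tcp_pos'][2]+.031
p=onz([(319.8,229.1),(318.8,310.7)],z,s,c); print((p-s['tcp_pos']),p.mean(0)-s['tcp_pos'], p[0]-p[1])
plan(.506,.2166,.145,-90)
E
```

```text
[[ 0.02478121 -0.00084064  0.031     ]
 [-0.02464366 -0.00026996  0.031     ]] [ 6.87755440e-05 -5.55300353e-04  3.10000000e-02] [ 0.04942486 -0.00057067  0.        ]
tcp [0.4176 0.2167 0.1401] yaw -90.16 j [ 47.3  11.9 -27.4  -0.  -50.8  42.6] tilt [-0.0009 -0.0006]
tool shift mm [ -0.2 -88.4  -5. ] turn rad -0.0028 rows>= 2.1242300971081405 0.022360332680530958
```

```bash
python3 -m crank '[[0,-0.02,0,0],[0,-0.035,0,0],[0,-0.025,0,0],[0,-0.0085,0,0],[0,0,0,0]]';python3 -m crank '[[0,0,0,0],[0,0,0,0]]'; python3 -c "
from plan import *
for i in range(4): plan(.506,.2168,.078,-90);capture('wrist')"
```

```text
time_s: 5.13
tcp_pos: [0.5086, 0.2149, 0.1394]
ee_rot: [[-0.008, -1.0, -0.001], [-1.0, 0.008, -0.001], [0.001, 0.001, -1.0]]
wrist_force: [0.1, 0.7, -0.9]
gripper_width: 0.556
time_s: 5.3
tcp_pos: [0.5056, 0.2152, 0.1399]
ee_rot: [[-0.005, -1.0, -0.002], [-1.0, 0.005, -0.001], [0.001, 0.002, -1.0]]
wrist_force: [0.1, -0.5, -0.9]
gripper_width: 0.555
tcp [0.5056 0.2152 0.1399] yaw -90.28 j [ 39.9  19.1 -16.8  -0.  -54.1  49.8] tilt [-0.0017 -0.0009]
tool shift mm [-1.6 -0.5 61.9] turn rad -0.005 rows>= 1.4851748046849886 0.0397010622207236
tcp [0.5056 0.2156 0.1402] yaw -90.24 j [ 40.   19.1 -16.8  -0.  -54.1  49.8] tilt [-0.0012 -0.0005]
tool shift mm [-1.2 -0.5 62.2] turn rad -0.0042 rows>= 1.4921076936728077 0.03397564708264227
tcp [0.5057 0.2159 0.1405] yaw -90.21 j [ 40.   19.1 -16.8  -0.  -54.1  49.8] tilt [-0.0006 -0.0002]
tool shift mm [-0.9 -0.4 62.5] turn rad -0.0037 rows>= 1.4982308378413651 0.029500206130070795
tcp [0.5058 0.2161 0.1406] yaw -90.19 j [ 40.   19.1 -16.8  -0.  -54.1  49.8] tilt [-0.0002  0.    ]
tool shift mm [-0.7 -0.2 62.6] turn rad -0.0033 rows>= 1.5015995368515864 0.02663757589471918
```

```bash
python3 -m crank '[[-0.0005,0,0.02,0],[0,0,0.025,0],[0,0,0.012,0],[0,0,0,0],[0,0,0,0]]';python3 -m crank '[[0,0,0.004,0],[0,0,0.004,0],[0,0,0.003,0],[0,0,0.002,0],[0,0,0,0]]'; python3 -c "
from plan import *
plan(.506,.2168,.070,-90);print(sense()['wrist_force'])"
```

```text
time_s: 5.92
tcp_pos: [0.5063, 0.2169, 0.0834]
ee_rot: [[-0.003, -1.0, -0.001], [-1.0, 0.003, -0.001], [0.001, 0.001, -1.0]]
wrist_force: [-0.1, -0.6, -1.2]
gripper_width: 0.561
time_s: 6.33
tcp_pos: [0.5069, 0.2171, 0.0709]
ee_rot: [[-0.003, -1.0, 0.001], [-1.0, 0.003, 0.0], [-0.0, -0.001, -1.0]]
wrist_force: [-0.7, -0.0, 1.0]
gripper_width: 0.555
tcp [0.5069 0.2171 0.0709] yaw -90.2 j [ 40.   24.  -21.1   0.  -44.8  49.8] tilt [0.0007 0.0004]
tool shift mm [0.3 0.9 0.9] turn rad -0.0034 rows>= 0.03023069370699302 0.02739306939780266
[-0.70333545 -0.00493243  1.03957232]
```

```bash
python3 -m crank '[[0,0,0.001,0],[0,0,0,0],[0,0,0,0]]'; python3 -m crank '[[0,0,0,0],[0,0,0,0],[0,0,0,0],[0,0,0,0],[0,0,0,0]]' 0.087;python3 -m crank '[[0,0,0,0],[0,0,0,0],[0,0,0,0],[0,0,0,0]]'; python3 -m crank '[[0,0,-0.02,0],[0,0,-0.035,0],[0,0,-0.035,0],[0,0,-0.035,0],[0,0,-0.02,0]]'; python3 -c "
from plan import *
grab('wrist','w4');grab('top','t4');grab('side','s4');plan(.5,-.19,.22,-90)"
```

```text
time_s: 6.58
tcp_pos: [0.5069, 0.2171, 0.0709]
ee_rot: [[-0.003, -1.0, 0.001], [-1.0, 0.003, 0.0], [-0.0, -0.001, -1.0]]
wrist_force: [-2.8, -0.5, 6.4]
gripper_width: 0.556
time_s: 7.0
tcp_pos: [0.5067, 0.2168, 0.0692]
ee_rot: [[-0.004, -1.0, -0.0], [-1.0, 0.004, -0.0], [0.0, 0.0, -1.0]]
wrist_force: [0.4, -0.3, 0.5]
gripper_width: 0.85
time_s: 7.33
tcp_pos: [0.5066, 0.2169, 0.0694]
ee_rot: [[-0.004, -1.0, -0.0], [-1.0, 0.004, -0.0], [0.0, 0.0, -1.0]]
wrist_force: [-0.5, -0.0, 0.3]
gripper_width: 0.995
time_s: 7.75
tcp_pos: [0.5081, 0.2175, 0.2189]
ee_rot: [[-0.003, -1.0, 0.006], [-1.0, 0.003, 0.003], [-0.003, -0.006, -1.0]]
wrist_force: [0.9, 0.2, 0.9]
gripper_width: 1.003
tcp [0.5073 0.2175 0.2165] yaw -90.21 j [ 40.   15.1 -10.7  -0.  -64.   49.8] tilt [0.0037 0.0031]
tool shift mm [407.5   5.8  -4.8] turn rad -0.0037 rows>= 9.77340700820264 0.029953454359248555
```

View pics/w4.png

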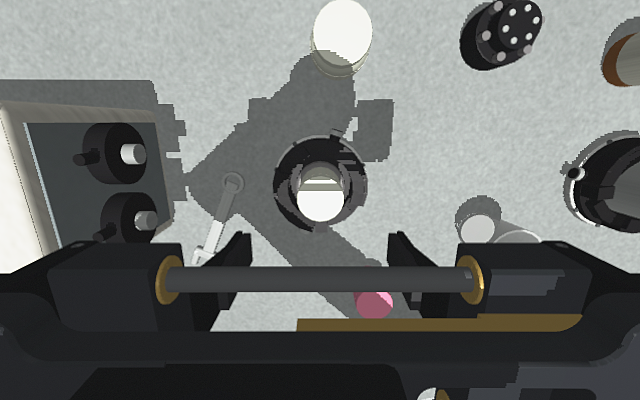

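View pics/s4.png

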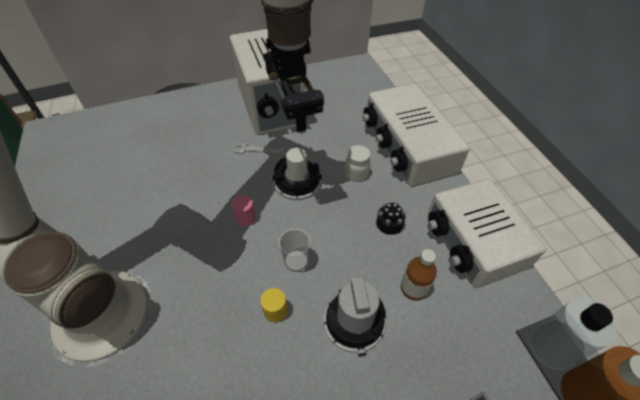

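The fresh cartridge stands on the standby port: its top is at wrist (320,205), upright in the side view at (296,165). Now on to view the wing.

```bash
python3 -m crank '[[0.02,0.007,-0.008,0],[0.038,0.007,-0.008,0],[0.038,0.008,-0.008,0],[0.038,0.008,-0.008,0],[0.038,0.008,-0.008,0]]'; python3 -m crank '[[0.038,0.008,0,0],[0.038,0.008,0,0],[0.038,0.008,0,0],[0.038,0.008,0,0],[0.038,0.008,0,0]]';  python3 -m crank '[[0.035,0.008,0,0],[0.01,0,0,0],[0,0,0,0],[0,0,0,0],[0,0,0,0]]';python3 -c "
from plan import *
capture('wrist');grab('wrist','w5');plan(.5,-.19,.22,-90)
s,c=load('w5');crop(c,230,20,180,160,4,'w5c')"
```

```text
time_s: 8.32
tcp_pos: [0.4664, 0.0434, 0.253]
ee_rot: [[-0.003, -1.0, -0.003], [-1.0, 0.003, -0.001], [0.001, 0.003, -1.0]]
wrist_force: [1.5, 0.6, 0.7]
gripper_width: 1.0
time_s: 8.73
tcp_pos: [0.4256, -0.1463, 0.253]
ee_rot: [[-0.003, -1.0, -0.003], [-1.0, 0.003, 0.0], [-0.0, 0.003, -1.0]]
wrist_force: [1.2, -0.1, 1.1]
gripper_width: 0.997
time_s: 9.15
tcp_pos: [0.419, -0.1891, 0.2536]
ee_rot: [[-0.003, -1.0, -0.002], [-1.0, 0.003, 0.001], [-0.001, 0.002, -1.0]]
wrist_force: [0.1, -0.0, 0.1]
gripper_width: 1.001
tcp [ 0.4193 -0.1887  0.2541] yaw -90.11 j [ -3.9   4.3 -18.5  -0.  -67.3  93.8] tilt [-0.0006  0.0003]
tool shift mm [  1.1 -80.7  34. ] turn rad -0.0019 rows>= 2.1006426285580067 0.015212230620063286
```

View pics/w5.png

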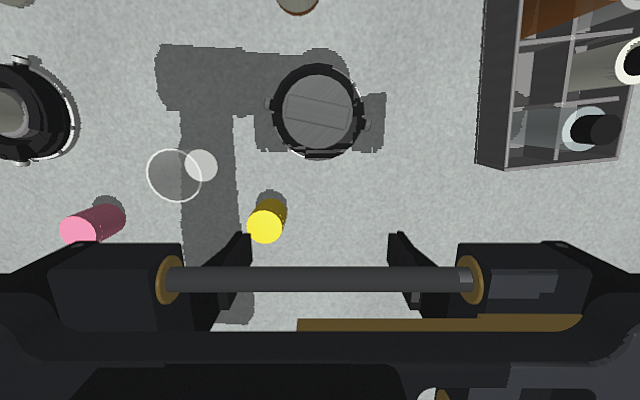

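View pics/w5c.png

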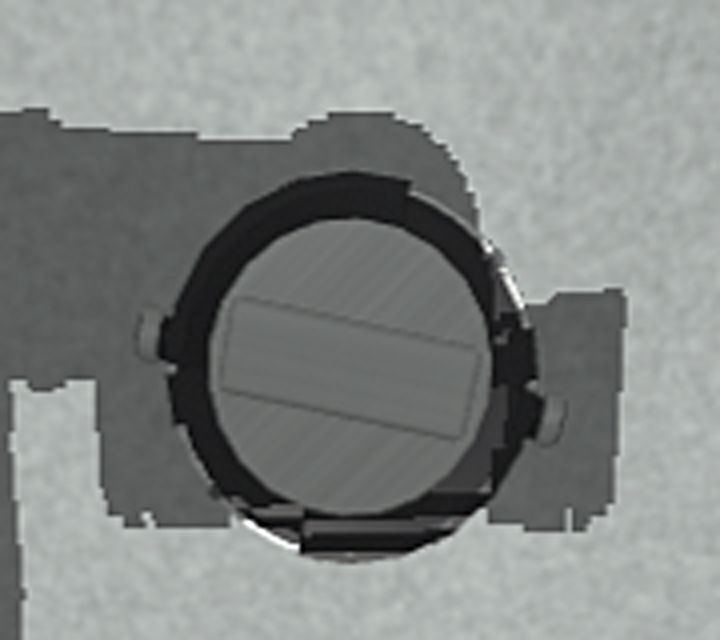

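```bash
python3 - <<'E'
from plan import *
s,c=load('w5')
g=lambda u,v:(u/4+230-.4,v/4+20-.4)
p=onz([g(237,297),g(477,345),g(462,438),g(222,388)],.142,s,c); print(p.mean(0),p)
for a,b in((0,1),(3,2)): d=p[b]-p[a]; print(np.hypot(*d[:2]),np.degrees(np.arctan2(d[1],d[0])))
f=onz([g(147,335),g(555,417)],.010,s,c); d=f[1]-f[0]; print(f.mean(0),np.degrees(np.arctan2(d[1],d[0])),np.hypot(*d[:2]))
E
```

```text
[ 0.50488919 -0.18752363  0.142     ] [[ 0.52051963 -0.16134099  0.142     ]
 [ 0.50988352 -0.21732264  0.142     ]
 [ 0.48878292 -0.21433049  0.142     ]
 [ 0.5003707  -0.15710038  0.142     ]]
0.05698308119769388 -100.7575716375272
0.05839144972173061 -101.44632730535304
[ 0.50530111 -0.18753584  0.01      ] -100.95414921356941 0.1454181898846826
```

The wing's corners project to 57–58 × 21 mm, with its centre at (.505,-.1875) and heading -101°. The port's fittings give the same centre and heading. Now I turn the tool to yaw 169.

```bash
python3 -m crank '[[0,0,0,0.12],[0,0,0,0.12],[0,0,0,0.12],[0,0,0,0.12],[0,0,0,0.12]]'; python3 -m crank '[[0,0,0,0.12],[0,0,0,0.12],[0,0,0,0.12],[0,0,0,0.12],[0,0,0,0.12]]' 0.05;  python3 -m crank '[[0,0,0,0.12],[0,0,0,0.12],[0,0,0,0.12],[0,0,0,0.12],[0,0,0,0.08]]';python3 -c "
from plan import *
plan(.5045,-.1875,.16,169)"
```

```text
time_s: 9.67
tcp_pos: [0.4194, -0.1887, 0.2544]
ee_rot: [[-0.571, -0.821, 0.0], [-0.821, 0.571, 0.0], [-0.0, 0.0, -1.0]]
wrist_force: [-0.3, 0.3, 0.4]
gripper_width: 0.999
time_s: 10.08
tcp_pos: [0.4195, -0.1886, 0.2544]
ee_rot: [[-0.935, -0.355, 0.0], [-0.355, 0.935, 0.0], [-0.0, 0.0, -1.0]]
wrist_force: [0.1, 0.1, 0.5]
gripper_width: 0.706
time_s: 10.5
tcp_pos: [0.4194, -0.1887, 0.2544]
ee_rot: [[-0.981, 0.195, 0.0], [0.195, 0.981, 0.0], [-0.0, 0.0, -1.0]]
wrist_force: [0.4, -1.0, 0.3]
gripper_width: 0.579
tcp [ 0.4194 -0.1887  0.2544] yaw 168.77 j [ -3.9   4.3 -18.5  -0.  -67.3  -7.3] tilt [0.0001 0.0002]
tool shift mm [-83.2  17.7  94.4] turn rad -0.0041 rows>= 3.0472463048028775 0.032493320882353384
```

```bash
python3 -m crank '[[-0.02,0.004,0.01,0],[-0.03,0.007,0.02,0],[-0.025,0.005,0.03,0],[-0.008,0.0015,0.025,0],[0,0,0.009,0]]'; python3 -m crank '[[0,0,0,0],[0,0,0,0],[0,0,0,0],[0,0,0,0]]';python3 -c "
from plan import *
grab('wrist','w6');plan(.5045,-.1875,.117,169);grab('side','s6')
s,c=load('s6');crop(c,300,230,120,120,5,'s6c')"
```

```text
time_s: 10.92
tcp_pos: [0.5037, -0.1867, 0.1561]
ee_rot: [[-0.982, 0.19, -0.007], [0.19, 0.982, 0.001], [0.007, 0.0, -1.0]]
wrist_force: [-0.2, -0.2, -0.8]
gripper_width: 0.575
time_s: 11.25
tcp_pos: [0.5045, -0.1886, 0.1626]
ee_rot: [[-0.982, 0.191, 0.004], [0.191, 0.982, -0.001], [-0.004, 0.0, -1.0]]
wrist_force: [0.4, -0.1, -0.4]
gripper_width: 0.576
tcp [ 0.5044 -0.1886  0.1625] yaw 168.96 j [ -3.2  16.6 -16.9   0.  -56.2  -7.8] tilt [ 0.0037 -0.0005]
tool shift mm [ 0.3  1.1 45.5] turn rad -0.0008 rows>= 1.0911356481793786 0.006189688088526587
```

View pics/w6.png

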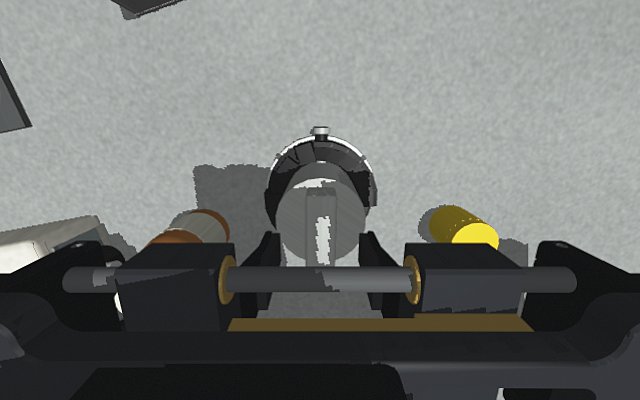

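View pics/s6c.png

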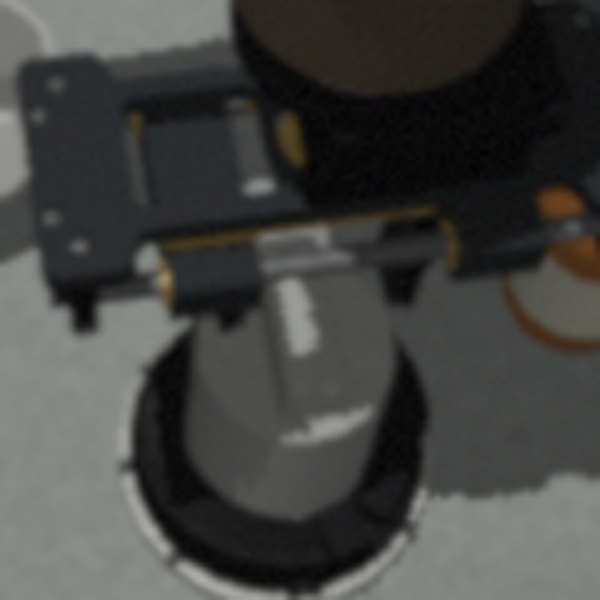

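The wrist view shows the wing running up the image at x≈320, midway between the fingers (270 and 370), with the port fitting at (320,130). It is aligned, so I descend and grip.

```bash
python3 -m crank '[[0,0.001,0.02,0],[0,0,0.015,0],[0,0,0.006,0],[0,0,0,0],[0,0,0,0]]'; python3 -c "
from plan import *
plan(.5045,-.1875,.117,169)"; python3 -m crank '[[0,0,0.0,0],[0,0,0,0],[0,0,0,0],[0,0,0,0],[0,0,0,0]]' 0.01; python3 -c "
from plan import *
plan(.5045,-.1875,.117,169)"
```

```text
time_s: 11.77
tcp_pos: [0.5045, -0.1878, 0.1201]
ee_rot: [[-0.981, 0.192, 0.001], [0.192, 0.981, -0.0], [-0.001, -0.0, -1.0]]
wrist_force: [0.0, 0.3, 0.5]
gripper_width: 0.573
tcp [ 0.5045 -0.1878  0.1201] yaw 168.96 j [ -3.1  19.3 -19.9   0.  -50.7  -7.9] tilt [ 0.0008 -0.0005]
tool shift mm [0.  0.3 3.1] turn rad -0.0007 rows>= 0.07538254003202832 0.00587359216697728
time_s: 12.18
tcp_pos: [0.5043, -0.1876, 0.1197]
ee_rot: [[-0.981, 0.192, 0.001], [0.192, 0.981, -0.0], [-0.001, 0.0, -1.0]]
wrist_force: [0.5, -1.0, 0.1]
gripper_width: 0.276
tcp [ 0.5043 -0.1876  0.1197] yaw 168.95 j [ -3.1  19.4 -20.    0.  -50.6  -7.9] tilt [ 0.0006 -0.0001]
tool shift mm [-0.2  0.1  2.7] turn rad -0.0009 rows>= 0.06613797585121804 0.007319938664374391
```

```bash
python3 -m crank '[[0,0,0,0],[0,0,0,0],[0,0,0,0],[0,0,0,0]]'; python3 -m crank '[[0,0,-0.0005,0.06],[0,0,-0.0005,0.1],[0,0,-0.0005,0.1],[0,0,-0.0005,0.1]]'; python3 -c "
from plan import *
s=sense();print(s['moment'],s['wrist_force'],s['gripper_width'])"
```

```text
time_s: 12.52
tcp_pos: [0.5042, -0.1876, 0.1196]
ee_rot: [[-0.982, 0.191, 0.0], [0.191, 0.982, -0.0], [-0.0, -0.0, -1.0]]
wrist_force: [0.4, 0.3, 1.9]
gripper_width: 0.252
time_s: 12.85
tcp_pos: [0.504, -0.1876, 0.1213]
ee_rot: [[-0.849, 0.529, -0.0], [0.529, 0.849, -0.0], [0.0, -0.0, -1.0]]
wrist_force: [0.3, -0.2, 0.2]
gripper_width: 0.249
[0.19505796 0.01054868 0.11057509] [ 0.25831573 -0.16779305  0.16158056] 0.2489808950930365
```

```bash
python3 -m crank '[[0,0,-0.0005,0.1],[0,0,-0.0005,0.1],[0,0,-0.0005,0.1],[0,0,-0.0005,0.1],[0,0,-0.0005,0.1]]'; python3 -m crank '[[0,0,-0.0005,0.1],[0,0,-0.0005,0.1],[0,0,-0.0005,0.1],[0,0,-0.0005,0.1],[0,0,-0.0005,0.1]]';python3 -m crank '[[0,0,-0.0005,0.1],[0,0,-0.0005,0.1],[0,0,-0.0005,0.1],[0,0,-0.0005,0.1],[0,0,-0.0005,0.1]]'; python3 -m crank '[[0,0,-0.0005,0.1],[0,0,0,0.1],[0,0,0,0.03],[0,0,0,0]]'; python3 -c "
from plan import *
s=sense();print(s['moment'],s['wrist_force'],s['gripper_width']);plan(.5045,-.1875,.22,49.25)"
```

```text
time_s: 13.27
tcp_pos: [0.5039, -0.1874, 0.1238]
ee_rot: [[-0.491, 0.871, -0.0], [0.871, 0.491, 0.0], [0.0, -0.0, -1.0]]
wrist_force: [-0.3, -0.9, 0.9]
gripper_width: 0.253
time_s: 13.68
tcp_pos: [0.5041, -0.1873, 0.1262]
ee_rot: [[-0.013, 1.0, -0.0], [1.0, 0.013, 0.0], [0.0, -0.0, -1.0]]
wrist_force: [0.4, 0.5, -0.6]
gripper_width: 0.252
time_s: 14.1
tcp_pos: [0.5042, -0.1873, 0.1286]
ee_rot: [[0.468, 0.884, 0.0], [0.884, -0.468, 0.0], [0.0, -0.0, -1.0]]
wrist_force: [-0.1, 1.9, -1.8]
gripper_width: 0.248
time_s: 14.43
tcp_pos: [0.5044, -0.1875, 0.1296]
ee_rot: [[0.654, 0.757, 0.001], [0.757, -0.654, -0.0], [0.0, 0.001, -1.0]]
wrist_force: [-0.2, 0.4, 1.1]
gripper_width: 0.248
[ 0.09167461 -0.09990549 -0.03865376] [-0.16324359  0.38504832  1.13082886] 0.24792618442813896
tcp [ 0.5044 -0.1875  0.1296] yaw 49.16 j [  -3.1   18.7  -19.3   -0.   -52.  -127.7] tilt [ 0.0007 -0.    ]
tool shift mm [  0.1   0.1 -90.4] turn rad -0.0016 rows>= 2.167974518578 0.012864500821449567
```

```bash
python3 -m crank '[[0,0,-0.004,0],[0,0,-0.004,0],[0,0,-0.004,0],[0,0,-0.004,0],[0,0,0,0]]'; python3 -c "
from plan import *
s=sense();print(s['moment'],s['wrist_force'],s['gripper_width']);grab('side','s7')
s,c=load('s7');crop(c,290,220,140,130,5,'s7c')"
```

```text
time_s: 14.85
tcp_pos: [0.5045, -0.1877, 0.1462]
ee_rot: [[0.653, 0.757, 0.001], [0.757, -0.653, -0.0], [0.001, 0.001, -1.0]]
wrist_force: [0.0, -0.6, -4.0]
gripper_width: 0.249
[ 0.02321508 -0.21843957 -0.01385652] [ 0.00608765 -0.59210554 -4.0202494 ] 0.2493827466023188
```

View pics/s7c.png

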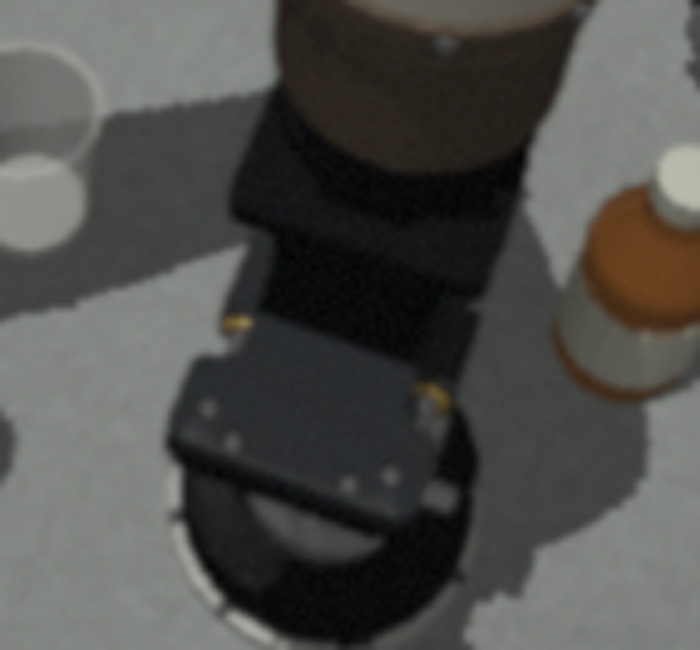

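The wrist carries about 4 N, which is the housing's weight, so the pins are free. Lifting.

```bash
python3 -m crank '[[0,0,-0.01,0],[0,0,-0.02,0],[0,0,-0.02,0],[0,0,-0.02,0],[0,0,-0.02,0]]'; python3 -m crank '[[0,0,-0.01,0],[0,0,0,0],[0,0,0,0]]'; python3 -c "
from plan import *
s=sense();print(s['wrist_force'],s['gripper_width']);grab('side','s8');grab('top','t8');grab('wrist','w8');plan(.506,.2168,.245,133)
s,c=load('s8');crop(c,290,180,140,170,4,'s8c')"
```

```text
time_s: 15.32
tcp_pos: [0.5038, -0.1875, 0.2368]
ee_rot: [[0.653, 0.757, -0.0], [0.757, -0.653, 0.0], [-0.0, -0.0, -1.0]]
wrist_force: [-0.9, 0.3, -4.2]
gripper_width: 0.257
time_s: 15.57
tcp_pos: [0.5038, -0.1873, 0.2452]
ee_rot: [[0.654, 0.757, 0.0], [0.757, -0.654, 0.001], [0.001, -0.0, -1.0]]
wrist_force: [-0.8, -0.2, -5.1]
gripper_width: 0.248
[-0.78531964 -0.18971116 -5.09290365] 0.24818170295743922
tcp [ 0.5031 -0.1873  0.2437] yaw 49.19 j [  -3.1   12.7   -9.8   -0.   -67.7 -127.7] tilt [-0.0034  0.0008]
tool shift mm [ 307.7 -262.    -1. ] turn rad -1.4628 rows>= 9.69129409572155 11.705693335470873
```

View pics/s8c.png

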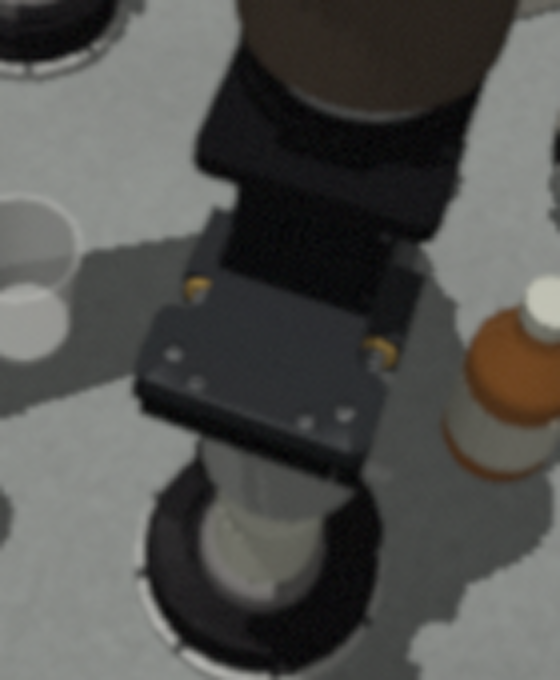

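View pics/w8.png

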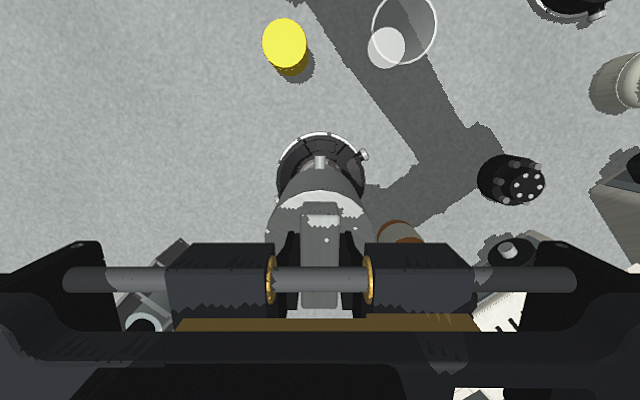

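The spent cartridge stays on the duty port and the housing hangs upright with its front pin at wrist (320,160). Carrying it to the standby port.

```bash
python3 -m crank '[[0.013,-0.011,0,0],[0.025,-0.021,0,0],[0.025,-0.021,0,0],[0.025,-0.021,0,0],[0.025,-0.021,0,0]]'; python3 -m crank '[[0.025,-0.022,0,0],[0.025,-0.022,0,0],[0.025,-0.022,0,0],[0.025,-0.022,0,0],[0.025,-0.021,0,0]]'; python3 -m crank '[[0.025,-0.021,0,0],[0.025,-0.021,0,0],[0.015,-0.012,0,0],[0.005,-0.004,0,0]]';  python3 -m crank '[[0,0,0,-0.1],[0,0,0,-0.12],[0,0,0,-0.12],[0,0,0,-0.12],[0,0,0,-0.12]]'; python3 -m crank '[[0,0,0,-0.12],[0,0,0,-0.12],[0,0,0,-0.12],[0,0,0,-0.12],[0,0,0,-0.12]]'; python3 -m crank '[[0,0,0,-0.12],[0,0,0,-0.12],[0,0,0,-0.04],[0,0,0,0],[0,0,0,0]]'; python3 -c "
from plan import *
s=sense();print(s['wrist_force'],s['gripper_width']);grab('wrist','w9');grab('side','s9');grab('top','t9');plan(.506,.2167,.195,133)
s,c=load('s9');crop(c,240,90,140,130,5,'s9c')"
```

```text
time_s: 16.13
tcp_pos: [0.5052, -0.0387, 0.2441]
ee_rot: [[0.654, 0.757, -0.003], [0.757, -0.654, -0.0], [-0.002, -0.002, -1.0]]
wrist_force: [1.3, -0.1, -3.8]
gripper_width: 0.251
time_s: 16.55
tcp_pos: [0.5043, 0.1273, 0.2442]
ee_rot: [[0.653, 0.757, -0.002], [0.757, -0.653, -0.001], [-0.002, -0.001, -1.0]]
wrist_force: [-0.5, 0.1, -4.9]
gripper_width: 0.25
time_s: 16.88
tcp_pos: [0.5068, 0.2196, 0.2437]
ee_rot: [[0.651, 0.759, -0.002], [0.759, -0.651, -0.001], [-0.002, -0.001, -1.0]]
wrist_force: [0.1, -1.0, -4.6]
gripper_width: 0.249
time_s: 17.3
tcp_pos: [0.5066, 0.2159, 0.2442]
ee_rot: [[0.126, 0.992, -0.002], [0.992, -0.126, -0.002], [-0.002, -0.002, -1.0]]
wrist_force: [-0.0, -0.2, -4.2]
gripper_width: 0.254
time_s: 17.72
tcp_pos: [0.5066, 0.2158, 0.2442]
ee_rot: [[-0.456, 0.89, -0.002], [0.89, 0.456, -0.002], [-0.001, -0.003, -1.0]]
wrist_force: [-0.4, -0.0, -4.7]
gripper_width: 0.254
time_s: 18.13
tcp_pos: [0.5067, 0.2161, 0.2446]
ee_rot: [[-0.679, 0.734, -0.002], [0.734, 0.679, -0.001], [0.0, -0.002, -1.0]]
wrist_force: [-0.2, 0.3, -4.7]
gripper_width: 0.251
[-0.24290702  0.34069737 -4.73537434] 0.2513685066786615
tcp [0.507  0.2165 0.2451] yaw 132.79 j [ 40.   14.   -7.9   0.  -68.2 -87.2] tilt [-0.0006 -0.0005]
tool shift mm [ 0.8 -0.5 50.1] turn rad -0.0037 rows>= 1.2013629948833453 0.029258088063168836
```

View pics/s9c.png

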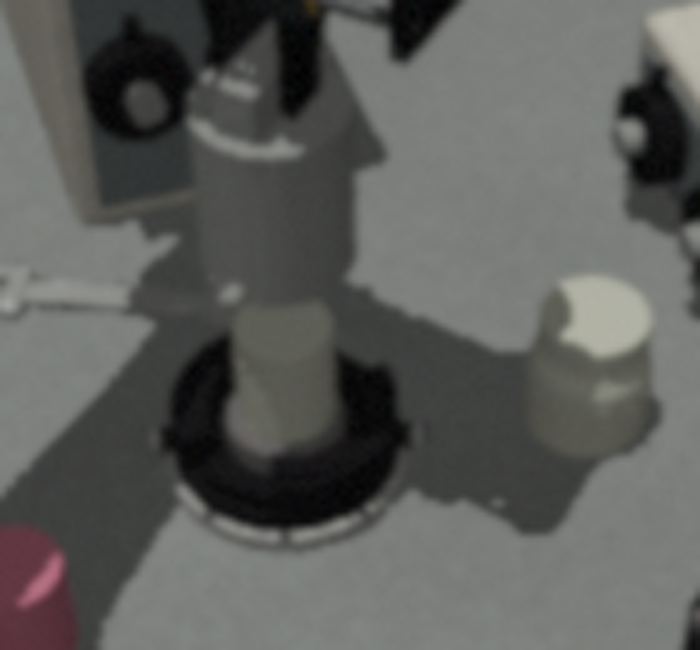

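View pics/w9.png

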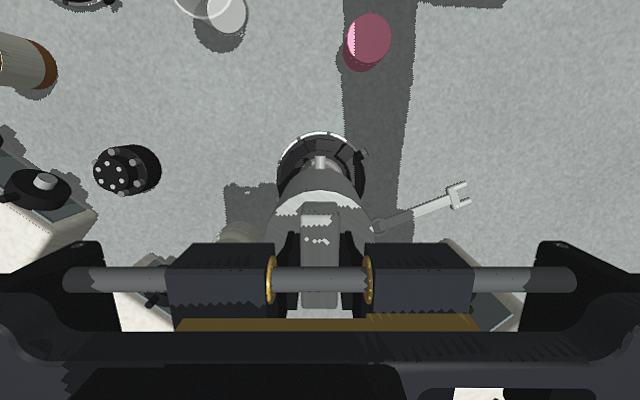

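View pics/t9.png

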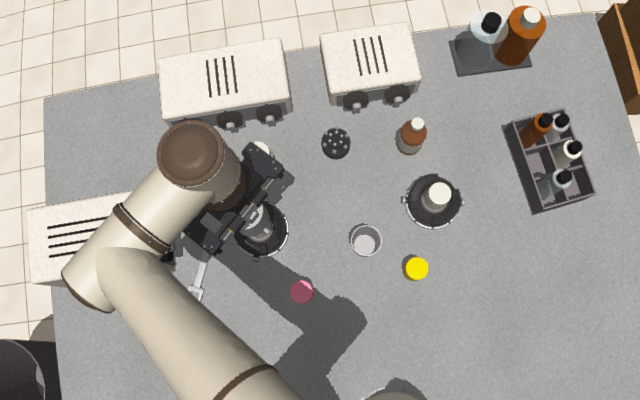

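```bash
python3 -m crank '[[0.0005,-0.0005,0.01,0],[0,0,0.02,0],[0,0,0.02,0],[0,0,0.02,0],[0,0,0.01,0]]'; python3 -m crank '[[0,0,0.008,0],[0,0,0.005,0],[0,0,0,0],[0,0,0,0],[0,0,0,0]]'; python3 -c "
from plan import *
s=sense();print(s['wrist_force'],s['gripper_width']);plan(.506,.2167,.13,133);grab('side','s10');grab('wrist','w10')
s,c=load('s10');crop(c,240,90,140,130,5,'s10c')"
```

```text
time_s: 18.7
tcp_pos: [0.5046, 0.2158, 0.1621]
ee_rot: [[-0.679, 0.734, -0.005], [0.734, 0.679, -0.003], [0.001, -0.005, -1.0]]
wrist_force: [-0.9, -0.5, -4.6]
gripper_width: 0.247
time_s: 19.12
tcp_pos: [0.507, 0.2173, 0.1535]
ee_rot: [[-0.68, 0.733, 0.002], [0.733, 0.68, 0.001], [-0.0, 0.002, -1.0]]
wrist_force: [-0.2, -0.5, -4.6]
gripper_width: 0.252
[-0.18977842 -0.51599323 -4.60276993] 0.251880117831266
tcp [0.507  0.2173 0.1535] yaw 132.86 j [ 40.   18.4 -15.8   0.  -55.7 -87.2] tilt [0.002  0.0012]
tool shift mm [ 0.3 -1.2 23.5] turn rad -0.0024 rows>= 0.564626735230647 0.019111115804651923
```

View pics/s10c.png

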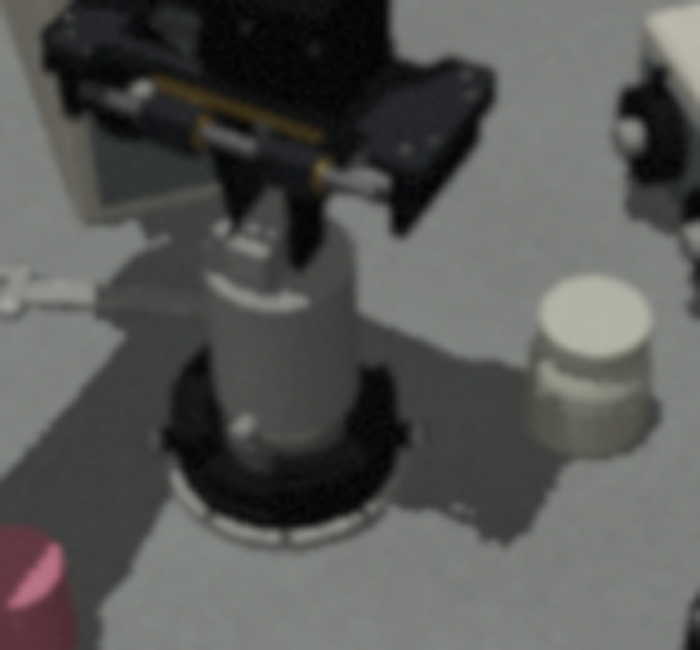

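View pics/w10.png

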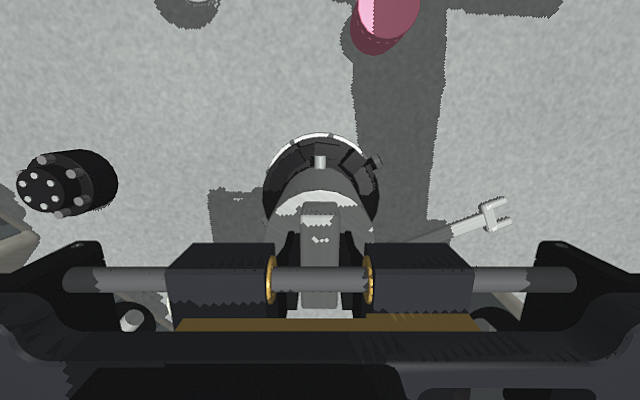

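The housing surrounds the fresh cartridge and the pin at wrist (320,160) sits in the gap between the claw ends at about 303 and 342. Lowering gently.

```bash
python3 -m crank '[[0,-0.0005,0.003,0],[0,0,0.003,0],[0,0,0.003,0],[0,0,0.003,0],[0,0,0,0]]'; python3 -m crank '[[0,0,0.003,0],[0,0,0.003,0],[0,0,0,0],[0,0,0,0]]';  python3 -m crank '[[0,0,0.002,0],[0,0,0.002,0],[0,0,0,0],[0,0,0,0]]';python3 -c "
from plan import *
s=sense();print(s['wrist_force'],s['gripper_width']);plan(.506,.2167,.13,133)"
```

```text
time_s: 19.63
tcp_pos: [0.5054, 0.2162, 0.1395]
ee_rot: [[-0.68, 0.733, -0.002], [0.733, 0.68, -0.001], [0.0, -0.002, -1.0]]
wrist_force: [-0.5, -1.0, -5.1]
gripper_width: 0.256
time_s: 19.97
tcp_pos: [0.5059, 0.2164, 0.1341]
ee_rot: [[-0.68, 0.733, -0.001], [0.733, 0.68, -0.0], [0.0, -0.001, -1.0]]
wrist_force: [0.2, 0.4, -3.2]
gripper_width: 0.251
time_s: 20.3
tcp_pos: [0.5059, 0.2164, 0.1303]
ee_rot: [[-0.68, 0.733, -0.0], [0.733, 0.68, -0.0], [0.0, -0.0, -1.0]]
wrist_force: [0.0, 0.2, -4.5]
gripper_width: 0.249
[ 0.01334511  0.16201965 -4.54583308] 0.2491675998896087
tcp [0.5059 0.2164 0.1303] yaw 132.85 j [ 40.   19.8 -17.5   0.  -52.7 -87.2] tilt [-0.0003 -0.0002]
tool shift mm [0.2 0.3 0.3] turn rad -0.0026 rows>= 0.010792673570006303 0.02103133231663929
```

```bash
python3 -m crank '[[0,0,0.001,0],[0,0,0,0],[0,0,0,0]]';python3 -m crank '[[0,0,0.001,0],[0,0,0,0],[0,0,0,0]]'
```

```text
time_s: 20.55
tcp_pos: [0.5062, 0.2166, 0.1297]
ee_rot: [[-0.68, 0.733, 0.001], [0.733, 0.68, 0.0], [-0.0, 0.001, -1.0]]
wrist_force: [-0.6, 0.2, -2.6]
gripper_width: 0.25
time_s: 20.8
tcp_pos: [0.5064, 0.2166, 0.1296]
ee_rot: [[-0.68, 0.733, 0.001], [0.733, 0.68, 0.0], [-0.001, 0.001, -1.0]]
wrist_force: [-2.9, -0.7, 4.8]
gripper_width: 0.254
```

Landed at TCP z 0.1296, exactly the height at which the pins cleared on the duty port. Screwing anticlockwise.

```bash
python3 -m crank '[[0,0,0,-0.06],[0,0,0.0005,-0.1],[0,0,0.0005,-0.1],[0,0,0.0005,-0.1]]'; python3 -c "
from plan import *
s=sense();print(s['moment'],s['wrist_force'],s['gripper_width'])"; python3 -m crank '[[0,0,0.0005,-0.1],[0,0,0.0005,-0.1],[0,0,0.0005,-0.1],[0,0,0.0005,-0.1]]';python3 -c "
from plan import *
s=sense();print(s['moment'],s['wrist_force'],s['gripper_width'])"
```

```text
time_s: 21.13
tcp_pos: [0.5066, 0.2168, 0.1279]
ee_rot: [[-0.897, 0.443, 0.002], [0.443, 0.897, 0.001], [-0.001, 0.002, -1.0]]
wrist_force: [-2.1, -0.9, 4.6]
gripper_width: 0.249
[ 0.28503067  0.65024122 -0.1940909 ] [-2.09907843 -0.9052367   4.56719735] 0.2490522852945023
time_s: 21.47
tcp_pos: [0.5067, 0.2168, 0.126]
ee_rot: [[-0.998, 0.058, 0.002], [0.058, 0.998, 0.001], [-0.002, 0.001, -1.0]]
wrist_force: [-2.0, -0.3, 4.3]
gripper_width: 0.253
[ 0.15819879  0.59726643 -0.17626981] [-1.97653023 -0.33834485  4.32557568] 0.25310449071566055
```

Sinking as it should: 3.6 mm in 0.76 rad. Continuing.

```bash
python3 -m crank '[[0,0,0.0005,-0.1],[0,0,0.0005,-0.1],[0,0,0.0005,-0.1],[0,0,0.0005,-0.1],[0,0,0.0005,-0.1]]';python3 -m crank '[[0,0,0.0005,-0.1],[0,0,0.0005,-0.1],[0,0,0.0005,-0.1],[0,0,0.0005,-0.1],[0,0,0.0005,-0.1]]'; python3 -m crank '[[0,0,0.0005,-0.1],[0,0,0.0005,-0.1],[0,0,0,-0.05],[0,0,0,0]]'; python3 -c "
from plan import *
s=sense();print(s['moment'],s['wrist_force'],s['gripper_width']);plan(.506,.2167,.12,-107)"
```

```text
time_s: 21.88
tcp_pos: [0.507, 0.2171, 0.1236]
ee_rot: [[-0.904, -0.428, 0.003], [-0.428, 0.904, 0.002], [-0.003, 0.0, -1.0]]
wrist_force: [-1.1, 0.1, 3.8]
gripper_width: 0.248
time_s: 22.3
tcp_pos: [0.5072, 0.2173, 0.1212]
ee_rot: [[-0.588, -0.809, 0.003], [-0.809, 0.588, 0.002], [-0.004, -0.001, -1.0]]
wrist_force: [-0.6, 0.7, 4.3]
gripper_width: 0.254
time_s: 22.63
tcp_pos: [0.5072, 0.2174, 0.12]
ee_rot: [[-0.373, -0.928, 0.003], [-0.928, 0.373, 0.002], [-0.003, -0.002, -1.0]]
wrist_force: [-0.4, 0.9, 3.7]
gripper_width: 0.255
[0.27319172 0.24201095 0.17513109] [-0.38759716  0.85990688  3.70495021] 0.2550312685560499
tcp [0.5072 0.2174 0.12  ] yaw -111.89 j [ 40.   20.5 -18.2   0.  -51.1  28. ] tilt [0.0032 0.002 ]
tool shift mm [ 1.1  0.9 -0. ] turn rad -0.0854 rows>= 0.03323738741449761 0.6835224710549743
```

```bash
for i in 1 2 3; do python3 -m crank '[[0,0,0,-0.04],[0,0,0,0]]' >/dev/null; python3 -c "
from plan import *
s=sense();print(s['moment'].round(2),s['wrist_force'].round(1));plan(.506,.2167,.12,-107)"; done
```

```text
[0.52 0.   0.03] [0.9 0.4 3.4]
tcp [0.5072 0.2174 0.1198] yaw -109.7 j [ 40.   20.5 -18.2   0.  -51.1  30.2] tilt [0.0031 0.002 ]
tool shift mm [ 1.   0.9 -0.2] turn rad -0.0471 rows>= 0.03310204002137975 0.376555688678885
[ 0.36 -0.11  0.1 ] [0.7 1.2 3.6]
tcp [0.507  0.2171 0.1197] yaw -107.42 j [ 40.   20.5 -18.2   0.  -51.1  32.5] tilt [0.0024 0.0013]
tool shift mm [ 0.7  0.8 -0.3] turn rad -0.0074 rows>= 0.026036709121558487 0.05905959043341182
[ 0.14 -0.22 -0.38] [ 0.6 -0.1  3.6]
tcp [0.5067 0.2168 0.1196] yaw -105.24 j [ 40.   20.5 -18.2   0.  -51.2  34.7] tilt [0.0018 0.001 ]
tool shift mm [ 0.3  0.7 -0.4] turn rad 0.0307 rows>= 0.02084842116699104 0.24575553093289854
```

```bash
for i in 1 2; do python3 -m crank '[[0,0,0,-0.03],[0,0,0,0],[0,0,0,0]]' >/dev/null; python3 -c "
from plan import *
s=sense();print(s['moment'].round(2),s['wrist_force'].round(1));plan(.506,.2167,.12,-107)"; done
python3 -c "
from look import *
grab('side','s11');grab('wrist','w11')
s,c=load('s11');crop(c,240,100,140,120,5,'s11c')"
```

```text
[ 0.17 -0.24 -0.86] [1.9 0.2 6.1]
tcp [0.5067 0.2167 0.1195] yaw -103.61 j [ 40.   20.5 -18.2   0.  -51.2  36.4] tilt [0.0016 0.0012]
tool shift mm [ 0.2  0.6 -0.5] turn rad 0.0592 rows>= 0.0197364145508725 0.47348109924305753
[ 0.25 -0.07 -0.85] [0.2 0.  5.2]
tcp [0.5063 0.2166 0.1195] yaw -101.85 j [ 40.   20.5 -18.2  -0.  -51.2  38.1] tilt [0.0009 0.0008]
tool shift mm [ 0.   0.3 -0.5] turn rad 0.0898 rows>= 0.015328533057844764 0.7186660064874791
```

View pics/w11.png

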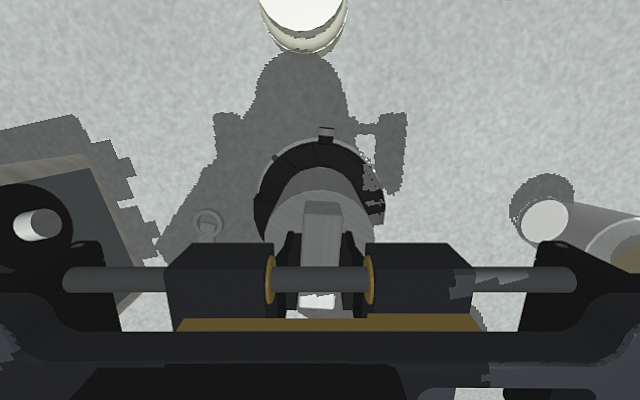

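The end stop is reached: torque levelled at -0.86 N·m, against about -0.2 while running, with TCP z at 0.1195 (the home grasp height was 0.1196). The wing at wrist (321,250) has turned slightly in the pads. Releasing.

```bash
python3 -m crank '[[0,0,0,0],[0,0,0,0],[0,0,0,0],[0,0,0,0],[0,0,0,0]]' 0.05;python3 -m crank '[[0,0,-0.01,0],[0,0,-0.03,0],[0,0,-0.035,0],[0,0,-0.035,0],[0,0,-0.02,0]]'; python3 -m crank '[[0,0.02,0,0],[0,0.035,0,0],[0,0.035,0,0],[0,0,0,0],[0,0,0,0]]'; python3 -c "
from plan import *
capture('wrist');capture('wrist');grab('side','s12');grab('wrist','w12');grab('top','t12');plan(.506,.2167,.12,-107)
s,c=load('w12');crop(c,230,20,180,160,4,'w12c')
s,c=load('s12');crop(c,240,100,140,120,5,'s12c')"
```

```text
time_s: 24.15
tcp_pos: [0.5055, 0.2162, 0.1183]
ee_rot: [[-0.202, -0.979, -0.001], [-0.979, 0.202, -0.001], [0.001, 0.001, -1.0]]
wrist_force: [0.6, -0.6, -0.2]
gripper_width: 0.525
time_s: 24.57
tcp_pos: [0.5074, 0.217, 0.2542]
ee_rot: [[-0.202, -0.979, 0.006], [-0.979, 0.202, 0.003], [-0.004, -0.005, -1.0]]
wrist_force: [1.1, 0.0, 0.5]
gripper_width: 0.576
time_s: 24.98
tcp_pos: [0.4168, 0.2349, 0.2502]
ee_rot: [[-0.2, -0.98, 0.001], [-0.98, 0.2, 0.001], [-0.002, -0.001, -1.0]]
wrist_force: [0.7, -1.5, -0.1]
gripper_width: 0.57
tcp [0.4186 0.2346 0.2489] yaw -101.73 j [ 48.7   6.6 -16.6   0.  -66.8  29.5] tilt [-0.0001 -0.0002]
tool shift mm [ -0.3 -89.2 128.8] turn rad 0.0919 rows>= 3.758715179399539 0.7356107717430579
```

View pics/w12.png

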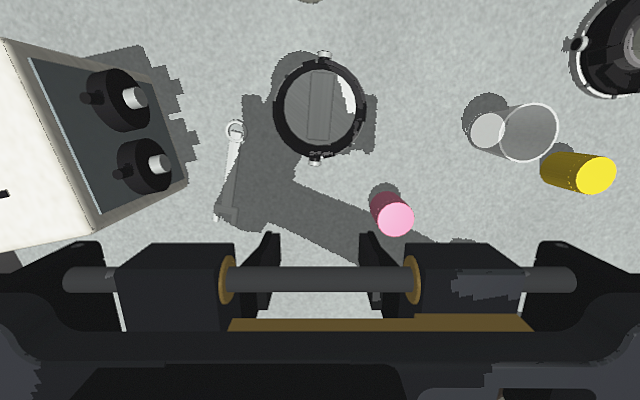

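View pics/w12c.png

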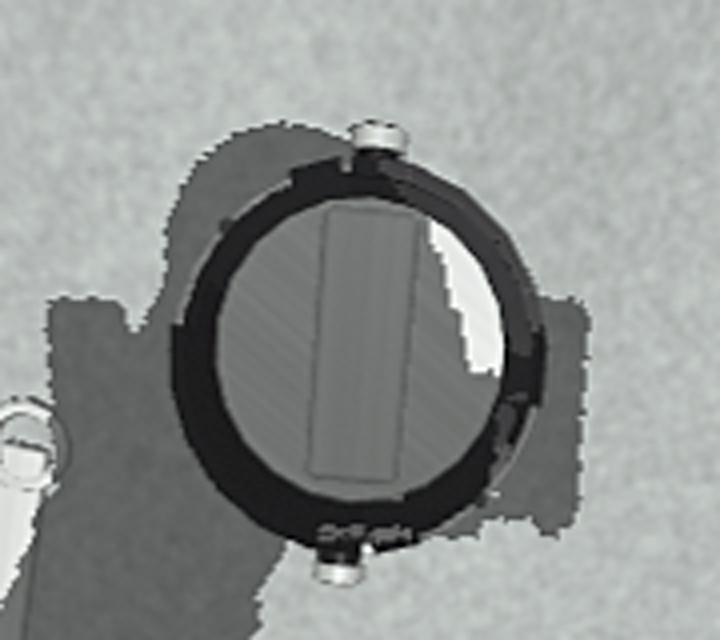

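View pics/s12c.png

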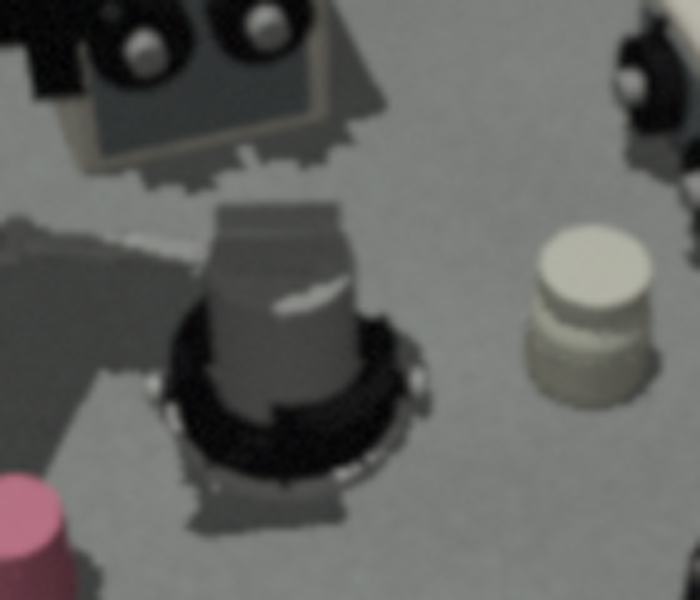

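View pics/t12.png

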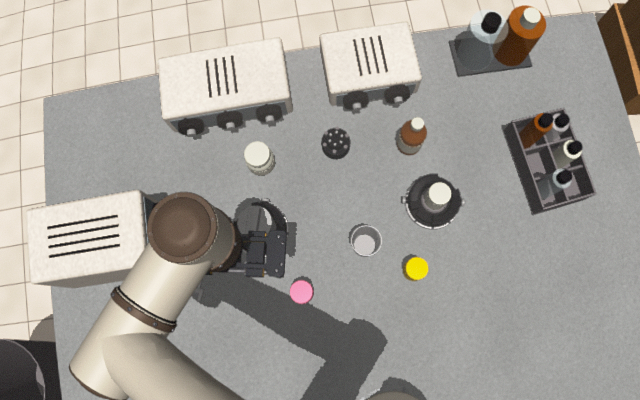

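```bash
python3 - <<'E'
from plan import *
s,c=load('w12')
g=lambda u,v:(u/4+230-.4,v/4+20-.4)
p=onz([g(327,208),g(420,218),g(398,482),g(310,472)],.142,s,c); print(p.mean(0))
for a,b in((3,0),(2,1)): d=p[b]-p[a]; print(np.hypot(*d[:2]),np.degrees(np.arctan2(d[1],d[0])))
f=onz([g(380,138),g(338,574)],.012,s,c); d=f[0]-f[1]; print(f.mean(0),np.degrees(np.arctan2(d[1],d[0])),np.hypot(*d[:2]))
P=cloud(s,c); m=(P[...,2]>.125)&(np.hypot(P[...,0]-.506,P[...,1]-.2167)<.03); print('wing top z',np.median(P[...,2][m]),m.sum())
# duty-side check: same for w5
s,c=load('w5');P=cloud(s,c); m=(P[...,2]>.125)&(np.hypot(P[...,0]-.505,P[...,1]+.1875)<.03); print('w5 wing top z',np.median(P[...,2][m]),m.sum())
print(sense()['time_s'])
E
```

```text
[0.5062572 0.2150666 0.142    ]
0.05771998784955175 -16.170136002946204
0.057985897680021124 -15.959588096719951
[0.5060007  0.21657609 0.012     ] -17.47168886218777 0.1428060975348459
wing top z 0.14329926570361065 2576
w5 wing top z 0.1433634020895203 2521
25.2333
```

```bash
python3 -m crank '[[0,0,0,0],[0,0,0,0],[0,0,0,0]]' >/dev/null; python3 -c "
from station import *
print(finish_job())"
```

```text
the job is handed in; nothing more can be done
None
```

The filter is changed over and the job is handed in, at about 25.5 s of the 64 s allowed. The fresh cartridge stands on the standby port. I unscrewed the housing clockwise from the duty port, put it over the fresh cartridge and screwed it anticlockwise to the end stop.

**Housing fully home:**
- At the end stop the torque rose from about 0.2 N·m to a steady 0.86 N·m, and the wing slipped slightly in the gripper.
- The gripper stood at 0.1195 m there, against 0.1196 m when the housing was home on the duty port.
- The top of the wing measures 143.3 mm high on standby and 143.4 mm originally on duty.
- The wing lies at -16.1° and the standby fittings at -17° to -17.5°, a difference of about 1°, which is within measuring error.

**Everything else:** the spent cartridge still stands on the duty port. In the last pictures the other items stand where they did, and the gripper is clear of everything.

**Disagreements:** early estimates from different cameras differed by 2 to 9 mm, the most for the wing centre in the side view. I used the close-up wrist views instead. No check failed.

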